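# Set up the heat-sink station for the next batch

### The arm

A 6-joint arm with a two-finger parallel gripper is mounted at the origin on the work surface. World frame = base frame: x ahead of the robot, y to its left, z up, the work surface at z = 0. Lengths are in m, angles in degrees, forces in N, time in s.
With the tool pointing down it reaches from about 0.375 to 0.9 m from the base axis. Payload 3.1 kg.
Tool frame: the origin (TCP) lies at the very end of the fingers, on their centre line; the grasp point (between the pads) lies 19 mm behind it; z points along the fingers, y is the direction in which the jaws open and shut (so a half turn about z gives the same grasp; the last joint's range is limited). The gripper opens to 87 mm and grips with 3 to 60 N. Pads are 19 mm wide; open, the fingers measure 117 mm over their backs; the gripper's body (75 mm by 190 mm) begins 51 mm behind the grasp point.
Start: joints at [54.574, 30.224, 82.088, -0, 67.689, -10.227], TCP at [0.266, 0.566, 0.223] pointing down, gripper open.
Joint ranges: [-176.69, 176.69], [-43.24, 126.21], [12.49, 139.97], [-82, 262], [0, 151.66], [-163.58, 163.58]. Speed limits (degrees/s): [159.86, 159.86, 180, 180, 180, 180].

### API

Orientations are given as [roll, pitch, yaw] about the fixed x, y, z axes, in that order (R = Rz(yaw) Ry(pitch) Rx(roll)).
In Python, from plant import get_state, cams, ctrl gives the robot as it stands. The module is installed in compiled form; this text tells all that it offers.
- The arm moves only by the shell command python3 -m handwheel 'ROWS' [FORCE]. ROWS is a JSON object of lists of equal length, an entry for each row: "slide": the shift along the tool's x, y, z in m, a list of three; "twist": the turn, a rotation vector about the tool's x, y, z in degrees, a list of three; "claw": the finger opening in m, from 0 to 0.087. A call has 1 to 8 rows; each row is the pose to reach, as a shift and turn from the pose measured when the call began, along the tool's axes at that moment; what a row does not reach only later rows make up. A row lasts 1/10 s, in which the tool goes at most 50 mm and 8.59 degrees, less where a joint would pass 70% of its speed; a pose out of reach is approached as far as the arm can. A call with a gripper value outside its range is refused whole. The fingers move at their own pace and stop on an object; FORCE is the grip in N (left out, the last holds). Time passes only in rows, so rows that repeat a pose let the fingers close. It gives the time, the measured TCP pose, the force and the opening at its end, in the units of the state.
- get_state(): the state, without advancing time (a new reading comes with each control period).
- cams.snapshot(name): name is "scene" or "top" or "wrist"; returns (picture, depth): 384x512x3 uint8, blue, green, red; 384x512 float32, m along the optical axis (not along the pixel's ray), 0 where there is no reading.
- cams.camera_model(name): a dict with "fx", "fy", "cx", "cy" (pixels), "extrinsics" (4x4, takes a point from world to camera coordinates). Camera axes: x right, y down, z forward; pixel columns grow to the right and rows downward; lengths in m; the calibration is good to about 2 mm. A picture is of the moment at which its call begins: read the wrist's pose just before it. camera_model takes no time and is no camera call; for the wrist camera it gives the pose at the moment of the call.
- ctrl.job_done(): hands the job in, once; it reports no verdict.
The state is a dict: "clock": time; "q": joint angles; "qd": joint speeds; "effort": joint torques, N m; "tcp_pos": TCP position; "eef_rot": TCP orientation; "force": force on the tool from outside, world axes, zero at the start; "moment": the same for the moment, N m; "grip_width": finger opening in m.
Only numpy, scipy, OpenCV 4.12 (cv2) and the standard library are available. Lean on these libraries where they do the work, as an engineer would, in place of code of your own. Each camera call takes 0.05 s, during which the arm holds its last target.

### The job

Set up the assembly station: push the blue parts bin along the table (do not lift it) into the yellow taped bay so that it stands wholly inside the tape, squared up with it, and lay every heat sink on the sloped rack, fins up, lengthwise down the slope, flat on both bars with its lower end down against the yellow lip. Once all of that is in place, press the green ready button fully down and let it go; leave the bottle, the yellow tote and the screwdriver where they are.

Things in the scene. Friction and masses are not known exactly. Their poses are not given: they have to be found in the camera images.
- sink0: bright aluminium heat sink, a finned extrusion 115 long (its x), 46 wide (its y), 32 high (z), about 200 g; a flat base 10 thick with 7 full-length fins on top, the outer fins flush with the sides; grip it across its 46 width. Origin: centre of the underside, z up through the fins. It may be absent (None from the start)
- sink1: bright aluminium heat sink, a finned extrusion 115 long (its x), 46 wide (its y), 32 high (z), about 200 g; a flat base 10 thick with 7 full-length fins on top, the outer fins flush with the sides; grip it across its 46 width. Origin: centre of the underside, z up through the fins. It may be absent (None from the start)
- sink2: bright aluminium heat sink, a finned extrusion 115 long (its x), 46 wide (its y), 32 high (z), about 200 g; a flat base 10 thick with 7 full-length fins on top, the outer fins flush with the sides; grip it across its 46 width. Origin: centre of the underside, z up through the fins. It may be absent (None from the start)
- sink3: bright aluminium heat sink, a finned extrusion 115 long (its x), 46 wide (its y), 32 high (z), about 200 g; a flat base 10 thick with 7 full-length fins on top, the outer fins flush with the sides; grip it across its 46 width. Origin: centre of the underside, z up through the fins. It may be absent (None from the start)
- sink4: bright aluminium heat sink, a finned extrusion 115 long (its x), 46 wide (its y), 32 high (z), about 200 g; a flat base 10 thick with 7 full-length fins on top, the outer fins flush with the sides; grip it across its 46 width. Origin: centre of the underside, z up through the fins. It may be absent (None from the start)
- rack: the fixed sloped rack on its blue frame: two aluminium bars, each 30 wide along the slope, 380 long, 12 thick, with an open gap between and nothing above; a yellow lip along the lower edge, 6 thick, stands 14 proud of the bars. It rises away from the robot at 22 degrees (0.38 rad). Origin: on the table under its middle
- deck: the rack's supporting plane. x uphill along the slope, y along the bars, z square to the slope. Origin: mid-length, on the lower bar's top at the lip's inner face, 75 above the table. Bar tops at z = 0: lower from x = 0 to 30, upper 75 to 105; lip x -6 to 0. A heat sink in place: underside centre at x = 57.5, z = 0, y from -180 to 180 (five fit about 77 apart)
- bin: blue open parts bin, 150 long (its x) by 110 wide (its y) by 75 high, walls 4 thick, about 0.45 kg, a few bolts on its floor; stands on the table. Origin: centre of the underside, z up
- bay: yellow tape outline on the table (flat, 0.6 thick) for the bin; clear inside 180 (its x) by 140 (its y), tape 18 wide. Origin: its centre, on the table; the bin's x should lie along its x, either way round
- ready (a joint): green push button of 36 diameter on a grey post 257 left (+y) of the rack middle, pressed straight down: 0 = out, 0.006 m = fully down, about 5 N, springs back
- ready_top (a point): centre of the top of the green button, about 115 to 125 above the table
- bottle: bystander: white bottle, 60 diameter, 170 high, with a red cap, standing beyond the rack; origin centre of its underside
- tote: bystander: yellow open tote 120 x 160 x 70 beyond the rack; origin centre of its underside
- driver: bystander: screwdriver lying on the table to the left, beyond the heat sinks; origin at its underside middle
Things that resemble listed ones, but are neither listed nor needed, are in the scene too. What is shaped like the sink1 but orange or turquoise is not meant.

How it is judged:
By the outcome, as a careful person would: the job done as asked, in the order asked, and still so for the second after the job is handed in, with the robot touching nothing.
Of sink0, sink1, sink2, sink3, sink4 only 4 to 5 are there at a start; the rules pass over those that are not, and their reading is None.
At some moment in a run one of bin, sink0, sink1, sink2, sink3, sink4 may be knocked a few centimetres aside while the robot is not near it.
Once in a run the grip may slacken for a moment while it holds something.
It also fails if it takes over 208 s, if anything falls off the work surface, if the arm or the gripper's body presses on something with over 40 N, if the wrist force passes 120 N, or if a joint passes its speed limit or range.

## Working session

There is one attempt and no reset: what is moved stays moved. The work goes in short steps, Python scripts to look and compute and a shell command to move; the robot and the scene stay as the last step left them, time stands still between calls to the robot, and variables do not carry over. Pictures are saved under pics/ and viewed, and the job is handed in when it is done.

```bash
mkdir -p pics; ls
python3 - <<'E'
from plant import get_state,cams,ctrl
import cv2
print(get_state())
for n in("scene","top","wrist"):
    p,d=cams.snapshot(n); cv2.imwrite(f"pics/{n}0.png",p); m=cams.camera_model(n); print(n,m)
E
```

```text
pics
{'clock': 0.0, 'q': array([ 5.45740637e+01,  3.02786364e+01,  8.21559810e+01, -1.28278084e-03,
        6.76889618e+01, -1.02269978e+01]), 'qd': array([-0.11671368,  0.0274245 , -0.00680878,  0.01305526, -0.05008132,
       -0.02138381]), 'effort': array([ 1.55247177e-03, -4.40032125e+01, -1.76596838e+01,  6.33475115e-02,
        5.81895432e-02, -1.74246779e-04]), 'tcp_pos': array([0.26564844, 0.56492946, 0.22157742]), 'eef_rot': array([-1.79878174e+02, -2.07744285e-02,  1.54801528e+02]), 'force': array([0.5364776 , 0.13321889, 0.08276494]), 'moment': array([0.00370614, 0.03426627, 0.0106605 ]), 'grip_width': 0.08654416235474614}
scene {'fx': 393.6777717923106, 'fy': 393.6777717923106, 'cx': 259.3586469435435, 'cy': 193.29799034188758, 'extrinsics': array([[ 0.02960041,  0.99949934,  0.01117562, -0.03379036],
       [ 0.51582551, -0.00569763, -0.85667472, -0.1855436 ],
       [-0.85618214,  0.03112259, -0.51573591,  1.46166761],
       [ 0.        ,  0.        ,  0.        ,  1.        ]])}
top {'fx': 383.0698098434929, 'fy': 383.0698098434929, 'cx': 253.60350298502004, 'cy': 189.06089208964207, 'extrinsics': array([[ 0.00953151, -0.99994112,  0.00518783, -0.00298382],
       [-0.97851976, -0.01039551, -0.20589077,  0.53423272],
       [ 0.20593258, -0.00311395, -0.97856123,  0.96186731],
       [ 0.        ,  0.        ,  0.        ,  1.        ]])}
wrist {'fx': 307.5159089848319, 'fy': 307.5159089848319, 'cx': 254.7953817136896, 'cy': 194.03919433488028, 'extrinsics': array([[ 0.42659208,  0.90444351, -0.0010631 , -0.62416857],
       [ 0.87737468, -0.41353874,  0.24330922, -0.03122508],
       [ 0.21961981, -0.10472652, -0.96994819,  0.39107921],
       [ 0.        ,  0.        ,  0.        ,  1.        ]])}
```

View pics/scene0.png

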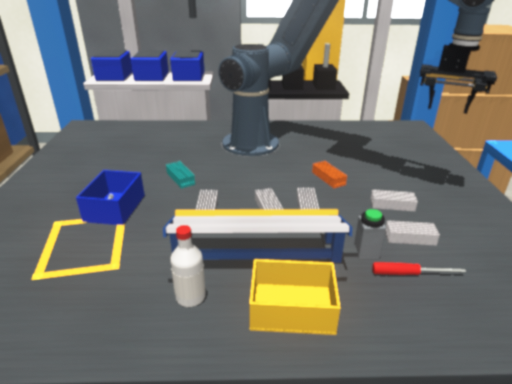

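View pics/top0.png

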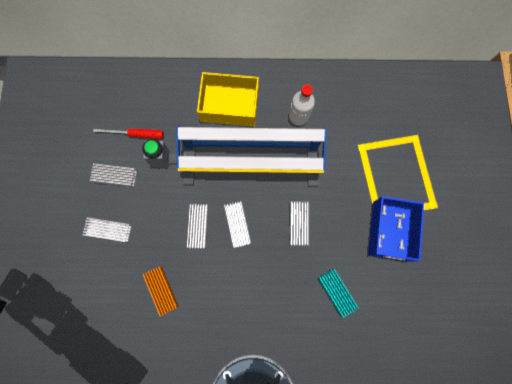

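View pics/wrist0.png

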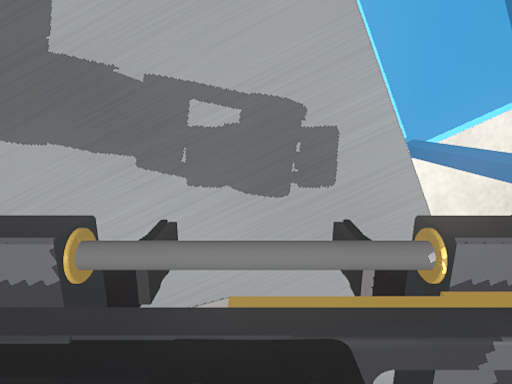

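The top view shows five bright sinks at about (113,175), (107,230), (197,226), (237,224) and (299,223). The orange part at (160,291) and the turquoise one at (338,293) are lookalikes to ignore. The bin is at (397,229), the bay at (398,172), and the button at (152,148). I'll measure them and enlarge a crop.

```bash
cat > h.py <<'E'
import numpy as np, cv2
from plant import get_state,cams,ctrl
from scipy.spatial.transform import Rotation as R
def ray(n,uv,z,m=None):
    m=m or cams.camera_model(n); E=np.array(m["extrinsics"]); Rm=E[:3,:3]; c=-Rm.T@E[:3,3]
    uv=np.atleast_2d(uv).astype(float)
    d=np.c_[(uv[:,0]-m["cx"])/m["fx"],(uv[:,1]-m["cy"])/m["fy"],np.ones(len(uv))]@Rm
    return c+d*((z-c[2])/d[:,2])[:,None]
def cloud(n,d):
    m=cams.camera_model(n);E=np.array(m["extrinsics"])
    v,u=np.mgrid[:384,:512]; P=np.stack([(u-m["cx"])/m["fx"]*d,(v-m["cy"])/m["fy"]*d,d],-1)
    P=(P-E[:3,3])@E[:3,:3]; P[d<=0]=np.nan; return P
def rect(xy):
    (c,s,a)=cv2.minAreaRect((np.asarray(xy)*1000).astype(np.float32)); 
    w,h=s
    if w<h: w,h=h,w; a+=90
    a=(a+90)%180-90
    return np.array(c)/1000,(w,h),a
def sinks(p,d,zmin=.012):
    P=cloud("top",d); hsv=cv2.cvtColor(p,cv2.COLOR_BGR2HSV)
    m=((hsv[...,1]<45)&(P[...,2]>zmin)&(P[...,2]<.045)&(P[...,0]<.68)&(P[...,0]>.2)).astype(np.uint8)
    m=cv2.morphologyEx(m,cv2.MORPH_CLOSE,np.ones((3,3)))
    n,l,st,_=cv2.connectedComponentsWithStats(m)
    out=[]
    for i in range(1,n):
        if st[i,4]<150: continue
        v,u=np.where(l==i); Q=P[v,u]; c,s,a=rect(Q[:,:2])
        c2=ray("top",np.c_[u,v],.030)[:,:2]; cr,sr,ar=rect(c2)
        out.append((c,s,a)); print("px",u.mean().round(),v.mean().round(),"c",c.round(4),"size",np.round(s),"ang",round(a,1),"z95",np.nanpercentile(Q[:,2],95).round(4),"| ray",cr.round(4),np.round(sr),round(ar,1))
    return out
E
python3 - <<'E'
from h import *
p,d=cams.snapshot("top"); sinks(p,d)
P=cloud("top",d); hsv=cv2.cvtColor(p,cv2.COLOR_BGR2HSV)
y=((hsv[...,0]>20)&(hsv[...,0]<35)&(hsv[...,1]>120)&(hsv[...,2]>80)).astype(np.uint8)
n,l,st,_=cv2.connectedComponentsWithStats(y)
for i in range(1,n):
    if st[i,4]<40: continue
    v,u=np.where(l==i); Q=P[v,u]; print("yellow",st[i],rect(Q[:,:2]),"z",np.nanpercentile(Q[:,2],[5,50,95]).round(4),"ray0",rect(ray("top",np.c_[u,v],0)[:,:2]))
b=((hsv[...,0]>105)&(hsv[...,0]<130)&(hsv[...,1]>150)).astype(np.uint8)
n,l,st,_=cv2.connectedComponentsWithStats(b)
for i in range(1,n):
    if st[i,4]<100: continue
    v,u=np.where(l==i); Q=P[v,u]; top=Q[:,2]>.065; print("blue",st[i],np.nanpercentile(Q[:,2],[5,50,95]).round(4)); 
    if top.sum()>20: print(rect(Q[top][:,:2]))
g=((hsv[...,0]>45)&(hsv[...,0]<75)&(hsv[...,1]>150)).astype(np.uint8)
n,l,st,_=cv2.connectedComponentsWithStats(g)
for i in range(1,n):
    if st[i,4]<40: continue
    v,u=np.where(l==i); Q=P[v,u]; print("green",st[i],np.nanmedian(Q,0),np.nanpercentile(Q[:,2],[5,95]))
m=(P[...,2]>.06)&(hsv[...,1]<60)&(P[...,0]>.55)&(P[...,0]<.8)&(abs(P[...,1])<.22)
v,u=np.where(m);Q=P[v,u]; print("bars",u.min(),u.max(),v.min(),v.max())
A=np.c_[Q[:,:2],np.ones(len(Q))]; co=np.linalg.lstsq(A,Q[:,2],rcond=None)[0]; print("plane",co,"deg",np.degrees(np.arctan(co[0])), "y",np.percentile(Q[:,1],[1,99]),"x",np.percentile(Q[:,0],[1,99]))
c=cv2.resize(p[120:320,60:380],None,fx=2.5,fy=2.5,interpolation=cv2.INTER_CUBIC); cv2.imwrite("pics/crop1.png",c)
E
```

```text
px 112.0 175.0 c [0.5771 0.3992] size [130.  47.] ang 83.6 z95 0.0328 | ray [0.5746 0.3896] [120.  50.] 83.8
px 237.0 224.0 c [0.4458 0.0469] size [119.  46.] ang 13.6 z95 0.0329 | ray [0.4431 0.0463] [115.  46.] 13.6
px 298.0 224.0 c [ 0.4507 -0.1199] size [121.  45.] ang -1.8 z95 0.0325 | ray [ 0.4474 -0.119 ] [116.  46.] -0.6
px 197.0 226.0 c [0.4402 0.1532] size [119.  47.] ang -1.5 z95 0.0332 | ray [0.4373 0.1523] [115.  48.] -1.4
px 106.0 230.0 c [0.4259 0.4015] size [128.  46.] ang 81.6 z95 0.0331 | ray [0.4244 0.393 ] [119.  46.] 81.3
yellow [ 197   72   62   55 2931] (array([nan, nan]), (0.0, 0.0), 0.0) z [0.0008 0.0081 0.0691] ray0 (array([0.81843817, 0.08202071]), (174.05490112304688, 159.38250732421875), 85.04790496826172)
yellow [ 358  135   80   75 1358] (array([ 0.59067639, -0.40318198]), (220.06689453125, 180.7754364013672), 10.390631675720215) z [-0.0041 -0.0009  0.0024] ray0 (array([ 0.59007086, -0.40269635]), (219.60931396484375, 179.7027130126953), 10.483602523803711)
yellow [178 168 146   5 488] (array([0.58538873, 0.01504965]), (391.15716552734375, 23.53803253173828), 89.88101196289062) z [-0.001   0.0848  0.0888] ray0 (array([0.60012665, 0.0114883 ]), (411.18414306640625, 9.976137161254883), 89.86628723144531)
blue [183 141 137   9 672] [0.0299 0.0386 0.0631]
(array([0.65902368, 0.01089586]), (363.033203125, 6.227578163146973), 89.93328857421875)
blue [ 368  196   56   65 2794] [0.     0.0119 0.0737]
(array([ 0.43255261, -0.37332355]), (150.65711975097656, 112.05641174316406), -8.693244934082031)
green [144 140  15  15 164] [0.63032005 0.26725057 0.11043151] [0.1007841  0.11304369]
bars 177 324 92 171
plane [ 0.25357755  0.01855903 -0.06920068] deg 14.229001702887647 y [-0.17494327  0.19732088] x [0.58647201 0.76844221]
```

View pics/crop1.png

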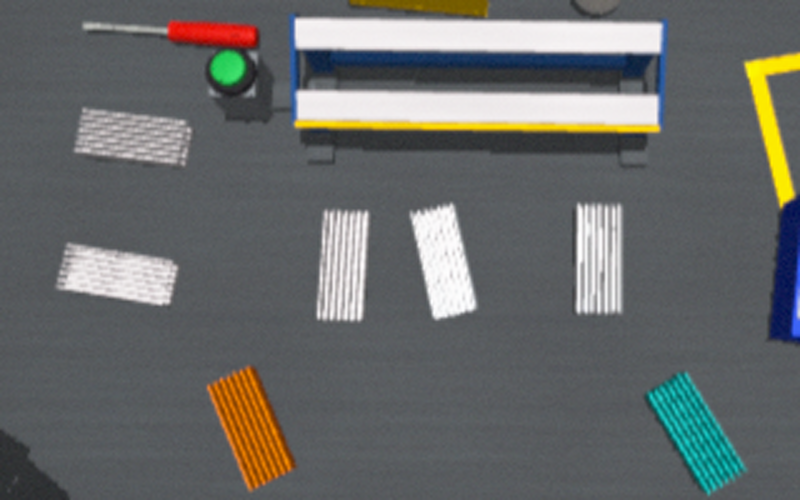

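Confirmed: the five silver sinks lie fins up, and the orange and turquoise parts are excluded by colour. Next I'll refine the rack, bin, bay and button by casting rays at their known heights.

```bash
cat >> h.py <<'E'
def binpose(p):
    hsv=cv2.cvtColor(p,cv2.COLOR_BGR2HSV)
    b=((hsv[...,0]>105)&(hsv[...,0]<130)&(hsv[...,1]>150)); b[:,:345]=0; b=b.astype(np.uint8)
    n,l,st,_=cv2.connectedComponentsWithStats(b); i=1+np.argmax(st[1:,4]); v,u=np.where(l==i)
    # rim outline: hull of blob; rim far points at z=.075
    return (v,u)
def show(p,name,box,f):
    x0,y0,x1,y1=box; cv2.imwrite("pics/"+name,cv2.resize(p[y0:y1,x0:x1],None,fx=f,fy=f,interpolation=cv2.INTER_CUBIC))
E
python3 - <<'E'
from h import *
p,d=cams.snapshot("top")
hsv=cv2.cvtColor(p,cv2.COLOR_BGR2HSV)
for c in (200,252,300):
    print(c,[(r,*hsv[r,c]) for r in range(124,178,1)][:] if c==252 else "")
for r in (136,164):
    g=p[r].astype(int).sum(1); print(r,g[172:186],g[318:332])
P=cloud("top",d); v,u=binpose(p); m=P[v,u,2]>.06
print("bin rim ray", rect(ray("top",np.c_[u,v][m],.075)[:,:2]))
# top button
print("green ray", ray("top",[[151.3,147.2]],.12))
show(p,"cropbin.png",(340,120,450,270),4)
s,ds=cams.snapshot("scene"); cv2.imwrite("pics/scropb.png",cv2.resize(s[150:300,20:160],None,fx=4,fy=4)); cv2.imwrite("pics/scropr.png",cv2.resize(s[160:270,150:460],None,fx=2.5,fy=2.5))
E
```

```text
200 
252 [(124, np.uint8(24), np.uint8(255), np.uint8(116)), (125, np.uint8(23), np.uint8(224), np.uint8(115)), (126, np.uint8(22), np.uint8(137), np.uint8(91)), (127, np.uint8(150), np.uint8(3), np.uint8(97)), (128, np.uint8(150), np.uint8(4), np.uint8(188)), (129, np.uint8(173), np.uint8(4), np.uint8(236)), (130, np.uint8(173), np.uint8(4), np.uint8(240)), (131, np.uint8(173), np.uint8(4), np.uint8(241)), (132, np.uint8(165), np.uint8(4), np.uint8(240)), (133, np.uint8(165), np.uint8(4), np.uint8(240)), (134, np.uint8(170), np.uint8(3), np.uint8(239)), (135, np.uint8(170), np.uint8(3), np.uint8(241)), (136, np.uint8(173), np.uint8(4), np.uint8(240)), (137, np.uint8(0), np.uint8(3), np.uint8(243)), (138, np.uint8(173), np.uint8(4), np.uint8(242)), (139, np.uint8(160), np.uint8(3), np.uint8(222)), (140, np.uint8(117), np.uint8(17), np.uint8(154)), (141, np.uint8(108), np.uint8(104), np.uint8(98)), (142, np.uint8(108), np.uint8(186), np.uint8(93)), (143, np.uint8(107), np.uint8(188), np.uint8(91)), (144, np.uint8(108), np.uint8(202), np.uint8(86)), (145, np.uint8(107), np.uint8(201), 
[... 1310 characters left out ...]
(172, np.uint8(22), np.uint8(148), np.uint8(119)), (173, np.uint8(25), np.uint8(25), np.uint8(62)), (174, np.uint8(120), np.uint8(27), np.uint8(56)), (175, np.uint8(98), np.uint8(20), np.uint8(52)), (176, np.uint8(113), np.uint8(20), np.uint8(52)), (177, np.uint8(120), np.uint8(22), np.uint8(57))]
300 
136 [275 264 273 282 299 364 623 713 719 724 723 723 724 720] [719 722 719 718 720 705 540 358 296 281 278 270 279 272]
164 [211 223 224 229 253 302 449 687 712 716 717 712 716 716] [710 713 710 710 697 481 327 309 293 282 275 267 281 269]
bin rim ray (array([ 0.43212256, -0.37046948]), (150.79067993164062, 114.79574584960938), -8.668251037597656)
green ray [[0.62653394 0.26338246 0.12      ]]
```

View pics/cropbin.png

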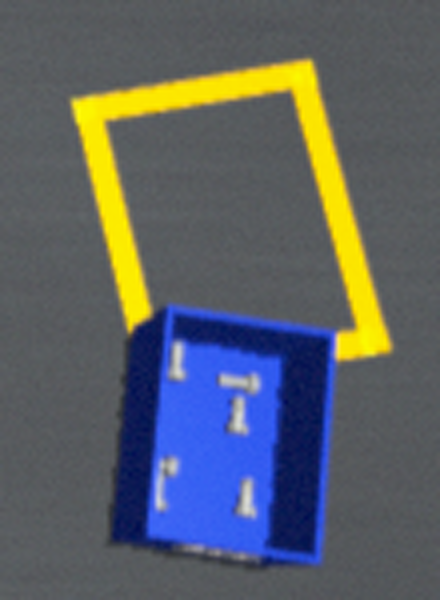

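View pics/scropr.png

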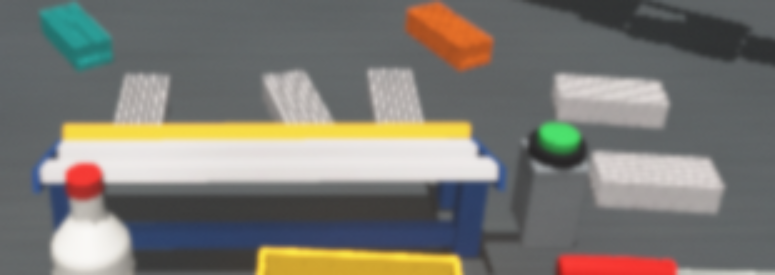

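The bin crop shows the rim corners at about top-view pixels (382,197), (424,203), (420.5,260.5) and (377.5,257). The bin overlaps the lower edge of the bay. All five sinks are visible and undisturbed.

Run:
```python
from h import *
c,s=np.cos(np.radians(22)),np.sin(np.radians(22))
for r,dx,dz in((168.7,0,.014),(156.6,.030,0),(139.8,.075,0),(127.6,.105,0)):
    z=.075+dx*s+dz*c; x=ray("top",[[252,r]],z)[0]; print("deck x0",x[0]-dx*c+dz*s)
for r,dx,l,rr in((136,.088,177.9,324.2),(164,.012,178.2,323.3)):
    q=ray("top",[[l,r],[rr,r]],.075+dx*s); print("bar ends",q[:,1],q[:,1].mean())
q=ray("top",[[382,196.75],[424,203],[420.5,260.5],[377.5,257]],.075); print("bin",q[:,:2],rect(q[:,:2]))
o=lambda a:[(a[0]/4+340-.4,a[1]/4+120-.4)]
q=np.vstack([ray("top",o(a),0) for a in((72,100),(312,60),(392,348))])[:,:2]; print("bay",q,(q[0]+q[2])/2,np.degrees(np.arctan2(*(q[1]-q[2])[::-1])),np.linalg.norm(q[1]-q[2]),np.linalg.norm(q[1]-q[0]))
# scene button
p,d=cams.snapshot("scene");hsv=cv2.cvtColor(p,cv2.COLOR_BGR2HSV)
g=((hsv[...,0]>45)&(hsv[...,0]<75)&(hsv[...,1]>150));v,u=np.where(g);print(u.mean(),v.mean(),(u.min(),u.max(),v.min(),v.max()),ray("scene",[[u.mean(),v.mean()]],.12))
```

```text
deck x0 0.5866898922360606
deck x0 0.5868678685109344
deck x0 0.5855175057154017
deck x0 0.5869297492399084
bar ends [ 0.19990042 -0.17925375] 0.010323336191167223
bar ends [ 0.2010961  -0.18025559] 0.010420256433666938
bin [[ 0.51328417 -0.33129376]
 [ 0.4979428  -0.43930593]
 [ 0.35126031 -0.41844685]
 [ 0.3588764  -0.31076838]] (array([ 0.42850745, -0.37434821]), (155.7598114013672, 109.09623718261719), -8.0838623046875)
bay [[ 0.6799102  -0.29591205]
 [ 0.7122422  -0.47143026]
 [ 0.50147165 -0.51060538]] [ 0.59069093 -0.40325872] 10.529197549434013 0.21438029749895834 0.17847129176674487
373.2651515151515 214.61363636363637 (np.int64(366), np.int64(381), np.int64(210), np.int64(220)) [[0.65112241 0.25935169 0.12      ]]
```

```bash
cat >> h.py <<'E'
def Rt(yaw,tilt=0):
    # tool pointing down with yaw; tilt = lean for deck (tool z=(sin t,0,-cos t))
    return (R.from_euler('y',-tilt,degrees=True)*R.from_euler('xyz',[180,0,yaw],degrees=True))
def cur():
    s=get_state(); return np.array(s["tcp_pos"]),R.from_euler('xyz',s["eef_rot"],degrees=True),s
def go(*wps):
    p0,r0,s=cur(); print("t",round(s["clock"],2),"tcp",p0.round(4),"rpy",np.round(s["eef_rot"],1),"w",round(s["grip_width"],4),"F",np.round(s["force"],1))
    for w in wps:
        pos,yaw=w[0],w[1]; t=w[2] if len(w)>2 else 0
        print(w,"slide",r0.inv().apply(np.array(pos)-p0).round(4),"twist",(r0.inv()*Rt(yaw,t)).as_rotvec(degrees=True).round(1))
BAY=np.array([.5905,-.403]);BA=10.5
def bay(x,y):
    a=np.radians(BA); return BAY+np.array([x*np.cos(a)-y*np.sin(a),x*np.sin(a)+y*np.cos(a)])
E
python3 - <<'E'
from h import *
m=np.array(cams.camera_model("wrist")["extrinsics"]); c=-m[:3,:3].T@m[:3,3]; p0,r0,s=cur(); print("cam in tool",r0.inv().apply(c-p0))
b=bay(-.285,.068); print(b)
go(([.5,.1,.3],80),([b[0],b[1],.2],10.5))
E
```

```text
cam in tool [ 6.42109304e-02 -8.15139126e-05 -1.64431806e-01]
[ 0.29788034 -0.38807579]
t 0.35 tcp [0.266  0.5654 0.2223] rpy [-180.    -0.   154.8] w 0.0868 F [0.3 0.3 0.3]
([0.5, 0.1, 0.3], 80) slide [-0.4099 -0.3215 -0.0776] twist [-0.   0.  74.8]
([np.float64(0.29788033561080696), np.float64(-0.3880757910509131), 0.2], 10.5) slide [-0.4348 -0.8492  0.0227] twist [ -0.    0.  144.3]
```

```bash
python3 -m handwheel '{"slide":[[-0.05,-0.03,-0.05],[-0.10,-0.07,-0.078],[-0.14,-0.11,-0.078],[-0.18,-0.14,-0.078],[-0.22,-0.17,-0.078],[-0.26,-0.2,-0.078],[-0.3,-0.235,-0.078],[-0.34,-0.265,-0.078]],"twist":[[0,0,8],[0,0,16],[0,0,24],[0,0,32],[0,0,40],[0,0,48],[0,0,56],[0,0,64]],"claw":[0.046,0.046,0.046,0.046,0.046,0.046,0.046,0.046]}' 20
python3 - <<'E'
from h import *
b=bay(-.285,.068)
go(([.5,-.1,.3],80),([b[0],b[1],.2],10.5))
E
```

```text
clock: 1.15
tcp_pos: [0.4384, 0.2247, 0.3005]
eef_rot: [180.0, 0.0, 90.5]
force: [0.4, -0.4, 0.4]
grip_width: 0.0465
t 1.15 tcp [0.4384 0.2247 0.3005] rpy [180.    0.   90.5] w 0.0465 F [ 0.4 -0.4  0.4]
([0.5, -0.1, 0.3], 80) slide [-0.3252  0.0588  0.0006] twist [ 0.   0.  10.5]
([np.float64(0.29788033561080696), np.float64(-0.3880757910509131), 0.2], 10.5) slide [-0.6116 -0.1458  0.1005] twist [ 0. -0. 80.]
```

Tracking is precise, so I'll carry on.

```bash
python3 -m handwheel '{"slide":[[-0.05,0.01,0],[-0.10,0.02,0],[-0.15,0.03,0],[-0.2,0.035,0],[-0.25,0.03,0],[-0.3,0.01,0],[-0.34,-0.01,0],[-0.38,-0.03,0]],"twist":[[0,0,8],[0,0,16],[0,0,24],[0,0,32],[0,0,40],[0,0,48],[0,0,56],[0,0,64]],"claw":[0.046,0.046,0.046,0.046,0.046,0.046,0.046,0.046]}'
python3 - <<'E'
from h import *
b=bay(-.285,.068)
go(([b[0],b[1],.2],10.5),([b[0],b[1],.022],10.5))
p,d=cams.snapshot("wrist"); cv2.imwrite("pics/w1.png",p)
E
```

```text
clock: 1.95
tcp_pos: [0.4107, -0.1574, 0.3007]
eef_rot: [179.9, -0.0, 26.1]
force: [0.4, -0.1, 0.4]
grip_width: 0.0457
t 1.95 tcp [ 0.4107 -0.1574  0.3007] rpy [179.9  -0.   26.1] w 0.0457 F [ 0.4 -0.1  0.4]
([np.float64(0.29788033561080696), np.float64(-0.3880757910509131), 0.2], 10.5) slide [-0.203   0.1572  0.1007] twist [ 0.1 -0.1 15.6]
([np.float64(0.29788033561080696), np.float64(-0.3880757910509131), 0.022], 10.5) slide [-0.2031  0.157   0.2787] twist [ 0.1 -0.1 15.6]
```

View pics/w1.png

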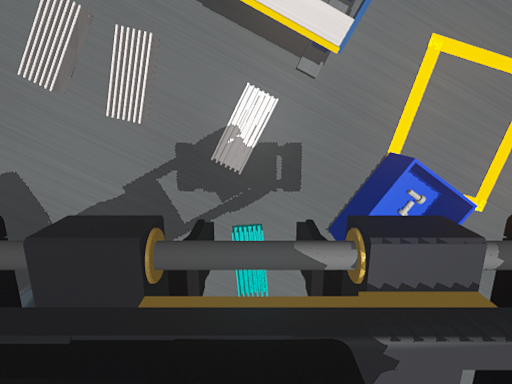

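The wrist view shows the bin at about (410,200), the bay at the upper right and the turquoise lookalike at (250,260). The bin's rear is clear to approach.

```bash
python3 -m handwheel '{"slide":[[-0.04,0.03,0],[-0.08,0.06,0],[-0.12,0.09,0.02],[-0.16,0.125,0.03],[-0.203,0.157,0.04],[-0.203,0.157,0.09],[-0.203,0.157,0.14],[-0.203,0.157,0.18]],"twist":[[0,0,8],[0,0,15.6],[0,0,15.6],[0,0,15.6],[0,0,15.6],[0,0,15.6],[0,0,15.6],[0,0,15.6]],"claw":[0.046,0.046,0.046,0.046,0.046,0.046,0.046,0.046]}'
python3 -m handwheel '{"slide":[[0,0,0.04],[0,0,0.08],[0,0,0.095],[0,0,0.096]],"twist":[[0,0,0],[0,0,0],[0,0,0],[0,0,0]],"claw":[0.046,0.046,0.046,0.046]}'
python3 - <<'E'
from h import *
b=bay(-.0865,.068)
go(([b[0],b[1],.022],10.5))
p,d=cams.snapshot("top"); show(p,"t2.png",(320,120,450,320),3)
E
```

```text
clock: 2.8
tcp_pos: [0.2924, -0.396, 0.1212]
eef_rot: [179.5, 0.1, 9.9]
force: [0.2, -0.2, -0.5]
grip_width: 0.0461
clock: 3.2
tcp_pos: [0.2918, -0.3954, 0.023]
eef_rot: [179.8, 0.2, 9.9]
force: [-0.1, 0.2, 0.0]
grip_width: 0.046
t 3.2 tcp [ 0.2918 -0.3954  0.023 ] rpy [179.8   0.2   9.9] w 0.046 F [-0.1  0.2  0. ]
([np.float64(0.4930564347622519), np.float64(-0.35190203924072183), 0.022], 10.5) slide [ 2.057e-01 -8.200e-03  2.000e-04] twist [ 0.2  0.2 -0.6]
```

View pics/t2.png

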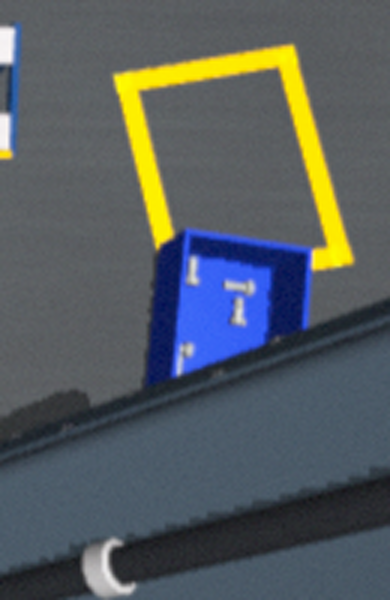

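```bash
python3 -m handwheel '{"slide":[[0.02,-0.003,0],[0.035,-0.006,0],[0.048,-0.008,0],[0.06,-0.008,0],[0.071,-0.008,0],[0.082,-0.008,0],[0.091,-0.008,0],[0.1,-0.008,0]],"twist":[[0,0,-0.6],[0,0,-0.6],[0,0,-0.6],[0,0,-0.6],[0,0,-0.6],[0,0,-0.6],[0,0,-0.6],[0,0,-0.6]],"claw":[0.046,0.046,0.046,0.046,0.046,0.046,0.046,0.046]}'
python3 - <<'E'
from h import *
b=bay(-.0865,.068)
go(([b[0],b[1],.022],10.5))
p,d=cams.snapshot("wrist"); cv2.imwrite("pics/w3.png",p)
E
```

```text
clock: 4.05
tcp_pos: [0.39, -0.3713, 0.024]
eef_rot: [179.6, 0.2, 10.5]
force: [-4.9, -2.7, 2.2]
grip_width: 0.046
t 4.05 tcp [ 0.39   -0.3713  0.024 ] rpy [179.6   0.2  10.5] w 0.046 F [-4.9 -2.7  2.2]
([np.float64(0.4930564347622519), np.float64(-0.35190203924072183), 0.022], 10.5) slide [ 0.1049 -0.0003  0.0017] twist [0.4 0.2 0. ]
```

View pics/w3.png

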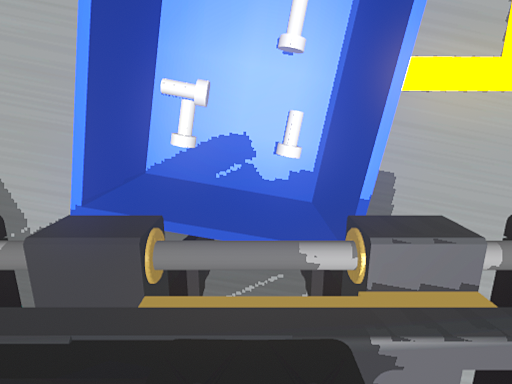

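The bin is now nearly square to the pusher, and its rear wall runs through about (190,220) in the wrist view. I'll keep pushing.

```bash
python3 -m handwheel '{"slide":[[0.012,0,0],[0.024,0,0],[0.036,0,0],[0.048,0,0],[0.06,0,0],[0.07,0,0],[0.08,0,0],[0.09,0,0]],"twist":[[0,0,0],[0,0,0],[0,0,0],[0,0,0],[0,0,0],[0,0,0],[0,0,0],[0,0,0]],"claw":[0.046,0.046,0.046,0.046,0.046,0.046,0.046,0.046]}'
python3 - <<'E'
from h import *
b=bay(-.0865,.068)
go(([b[0],b[1],.022],10.5))
p,d=cams.snapshot("wrist"); cv2.imwrite("pics/w4.png",p)
p,d=cams.snapshot("top"); show(p,"t4.png",(320,100,470,250),4)
E
```

```text
clock: 4.9
tcp_pos: [0.4805, -0.3542, 0.0236]
eef_rot: [179.6, 0.1, 10.6]
force: [-1.3, -1.3, 0.6]
grip_width: 0.0459
t 4.9 tcp [ 0.4805 -0.3542  0.0236] rpy [1.796e+02 1.000e-01 1.060e+01] w 0.0459 F [-1.3 -1.3  0.6]
([np.float64(0.4930564347622519), np.float64(-0.35190203924072183), 0.022], 10.5) slide [0.0128 0.     0.0015] twist [0.4 0.1 0.1]
```

View pics/w4.png

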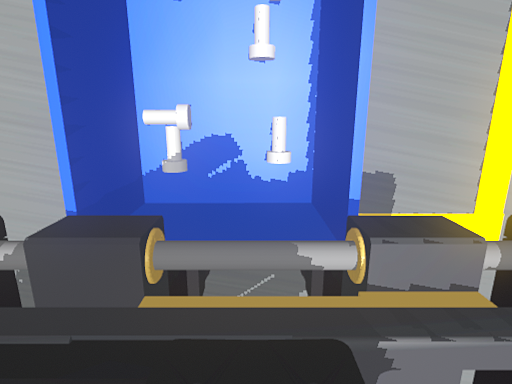

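View pics/t4.png

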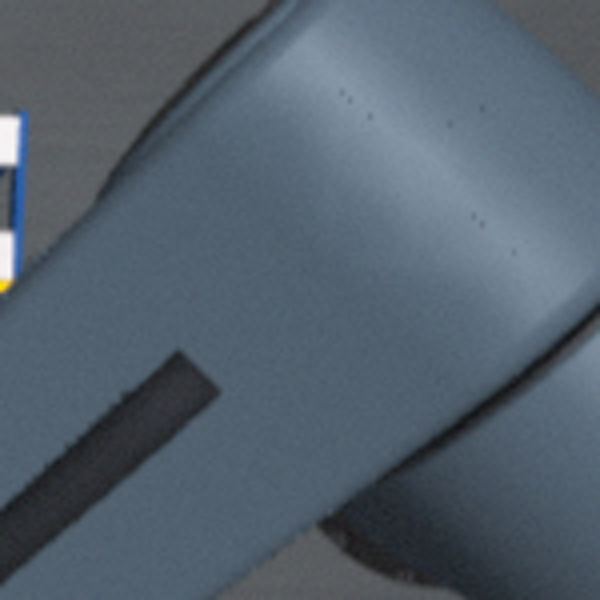

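The bin is flush with the pusher, with its rear wall parallel at row ~230. I'll finish the push, back off and look.

```bash
python3 -m handwheel '{"slide":[[0.006,0,0],[0.012,0,0],[0.012,0,0],[-0.03,0,0],[-0.05,0,-0.04],[-0.05,0,-0.09],[-0.05,0.0,-0.14],[-0.05,0,-0.18]],"twist":[[0,0,0],[0,0,0],[0,0,0],[0,0,0],[0,0,0],[0,0,0],[0,0,0],[0,0,0]],"claw":[0.046,0.046,0.046,0.046,0.046,0.046,0.046,0.046]}'
python3 - <<'E'
from h import *
go(([.42,-.05,.25],100.5))
E
```

```text
clock: 5.8
tcp_pos: [0.433, -0.3633, 0.2071]
eef_rot: [179.3, -0.2, 10.5]
force: [-0.0, -0.6, -0.1]
grip_width: 0.0462
t 5.8 tcp [ 0.433  -0.3633  0.2071] rpy [179.3  -0.2  10.5] w 0.0462 F [-0.  -0.6 -0.1]
([0.42, -0.05, 0.25], 100.5) slide [ 0.0445 -0.3098 -0.0466] twist [  0.7   0.4 -90. ]
```

```bash
python3 -m handwheel '{"slide":[[0.005,-0.04,-0.01],[0.01,-0.08,-0.02],[0.015,-0.12,-0.03],[0.02,-0.16,-0.04],[0.03,-0.2,-0.046],[0.035,-0.24,-0.046],[0.04,-0.28,-0.046],[0.044,-0.31,-0.046]],"twist":[[0,0,-8],[0,0,-16],[0,0,-24],[0,0,-32],[0,0,-40],[0,0,-48],[0,0,-56],[0,0,-64]],"claw":[0.046,0.046,0.046,0.046,0.046,0.046,0.046,0.046]}'
python3 - <<'E'
from h import *
p,d=cams.snapshot("top"); cv2.imwrite("pics/t5.png",p); show(p,"t5c.png",(340,110,470,250),4.2)
E
```

```text
clock: 6.6
tcp_pos: [0.419, -0.0477, 0.2498]
eef_rot: [179.5, 0.5, 74.9]
force: [0.6, 0.1, -0.1]
grip_width: 0.0457
```

View pics/t5c.png

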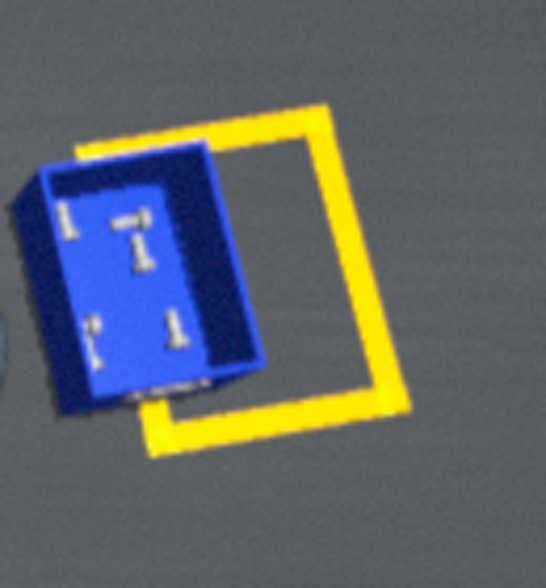

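```bash
cat >> h.py <<'E'
def inbay(q):
    a=np.radians(BA); d=np.asarray(q)[...,:2]-BAY; return np.stack([d[...,0]*np.cos(a)+d[...,1]*np.sin(a),-d[...,0]*np.sin(a)+d[...,1]*np.cos(a)],-1)
def crop2(px,box,f): return np.array(px)/f+np.array(box[:2])-.5+.5/f
E
python3 - <<'E'
from h import *
u=crop2([(40,171),(206,143),(264,368),(95,402)],(340,110),4.2)
q=inbay(ray("top",u,.075)); print(q.round(4)); print(q.mean(0),rect(q))
o=crop2([(76,147),(327,104),(411,408),(151,457)],(340,110),4.2); t=ray("top",o,0); print(t,"bay c",t.mean(0),rect(t[:,:2]), inbay(t).round(4))
E
```

```text
[[ 0.0747  0.1407]
 [ 0.0747  0.0321]
 [-0.0733  0.0324]
 [-0.076   0.1404]]
[2.92902472e-05 8.64031274e-02] (array([-0.00059416,  0.08628661]), (150.71531677246094, 108.51210021972656), 0.08242309838533401)
[[ 0.67985644 -0.29623886  0.        ]
 [ 0.71290744 -0.47112334  0.        ]
 [ 0.50101133 -0.5102189   0.        ]
 [ 0.46655801 -0.33573557  0.        ]] bay c [ 0.59008331 -0.40332917  0.        ] (array([ 0.58973273, -0.40342944]), (217.58074951171875, 177.97900390625), 10.490696907043457) [[ 0.1073  0.0887]
 [ 0.1079 -0.0893]
 [-0.1075 -0.0891]
 [-0.1096  0.0887]]
```

The bin is square and correct in bay x. It needs a sideways push of −86 mm along bay y.

Run:
```python
from h import *
b=bay(0,.162)
go(([b[0],b[1],.18],100.5),([b[0],b[1],.045],100.5))
p,d=cams.snapshot("top"); sinks(p,d)
```

```text
t 6.65 tcp [ 0.4175 -0.0441  0.2495] rpy [179.7   0.3  75.2] w 0.0461 F [-1.   1.7 -0.2]
([np.float64(0.5609778448702721), np.float64(-0.24371270497463937), 0.18], 100.5) slide [-0.1559  0.1893  0.0716] twist [  0.3   0.4 -25.3]
([np.float64(0.5609778448702721), np.float64(-0.24371270497463937), 0.045], 100.5) slide [-0.1551  0.1885  0.2066] twist [  0.3   0.4 -25.3]
px 166.0 160.0 c [0.6164 0.2527] size [67. 39.] ang -43.5 z95 0.04 | ray [0.6158 0.2503] [71. 46.] -45.2
px 113.0 175.0 c [0.5777 0.3984] size [129.  46.] ang 82.7 z95 0.033 | ray [0.5744 0.3894] [120.  50.] 83.9
px 197.0 226.0 c [0.4398 0.1531] size [118.  46.] ang -2.3 z95 0.0328 | ray [0.4374 0.1524] [115.  48.] -1.6
px 106.0 230.0 c [0.4259 0.4012] size [127.  46.] ang 81.5 z95 0.0328 | ray [0.4244 0.393 ] [119.  46.] 81.3
```

```bash
python3 -m handwheel '{"slide":[[-0.026,0.032,0.01],[-0.052,0.064,0.02],[-0.08,0.096,0.03],[-0.105,0.128,0.04],[-0.13,0.16,0.05],[-0.155,0.188,0.06],[-0.155,0.1885,0.07],[-0.155,0.1885,0.072]],"twist":[[0,0,-8],[0,0,-16],[0.3,0.4,-24],[0.3,0.4,-25.3],[0.3,0.4,-25.3],[0.3,0.4,-25.3],[0.3,0.4,-25.3],[0.3,0.4,-25.3]],"claw":[0.07,0.07,0.07,0.07,0.07,0.07,0.07,0.07]}'
python3 - <<'E'
from h import *
b=bay(0,.162);c=bay(0,.067)
go(([b[0],b[1],.045],100.5),([c[0],c[1],.045],100.5))
p,d=cams.snapshot("wrist"); cv2.imwrite("pics/w6.png",p)
E
```

```text
clock: 7.5
tcp_pos: [0.5592, -0.2471, 0.1785]
eef_rot: [-179.9, 0.0, 100.0]
force: [0.0, 0.3, 0.0]
grip_width: 0.0699
t 7.5 tcp [ 0.5592 -0.2471  0.1785] rpy [-179.9    0.   100. ] w 0.0699 F [0.  0.3 0. ]
([np.float64(0.5609778448702721), np.float64(-0.24371270497463937), 0.045], 100.5) slide [0.0031 0.0026 0.1335] twist [-0.1  0.  -0.5]
([np.float64(0.5782902197920261), np.float64(-0.33712192119321505), 0.045], 100.5) slide [-0.0919  0.0035  0.1335] twist [-0.1  0.  -0.5]
```

View pics/w6.png

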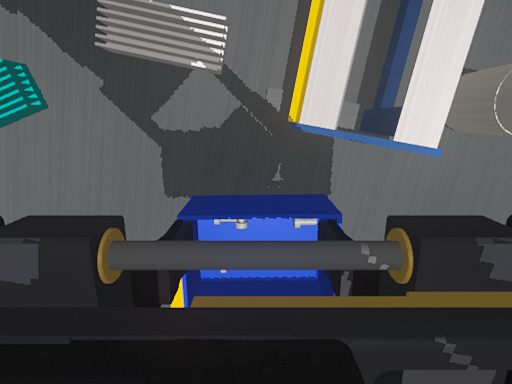

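Run:
```python
from h import *
m=cams.camera_model("wrist");E=m["extrinsics"]
def pr(X): q=E[:3,:3]@X+E[:3,3]; return (m["fx"]*q[0]/q[2]+m["cx"],m["fy"]*q[1]/q[2]+m["cy"])
for y in(.03,.141):
  for x in(-.075,.075):
    b=bay(x,y); print(x,y,"rim",pr(np.r_[b,.075]),"foot",pr(np.r_[b,0]))
p0,_,_=cur(); print("tcp",pr(p0))
u=[(180,218),(342,218)]; print(inbay(ray("wrist",u,.075))); u=[(196,195),(326,195)]; print(inbay(ray("wrist",u,0)))
```

```text
-0.075 0.03 rim (np.float64(182.39043565340694), np.float64(318.61944119842957)) foot (np.float64(196.33175153494813), np.float64(280.0902120498247))
0.075 0.03 rim (np.float64(332.3729037123146), np.float64(317.5557183975955)) foot (np.float64(317.620621497376), np.float64(279.1712906546224))
-0.075 0.141 rim (np.float64(174.309474380816), np.float64(212.69112795462706)) foot (np.float64(190.97567191133217), np.float64(193.01849184929418))
0.075 0.141 rim (np.float64(338.694638985205), np.float64(211.30577812130093)) foot (np.float64(321.5136159946349), np.float64(191.8862753470381))
tcp (np.float64(252.18893508898392), np.float64(234.44594670213803))
[[-0.07014898  0.13585899]
 [ 0.07839294  0.13455465]]
[[-0.06935145  0.13859867]
 [ 0.0803215   0.13726432]]
```

The geometry agrees to within about 4 mm, so there's room to descend outside the wall. I'll go down and push sideways.

```bash
python3 -m handwheel '{"slide":[[0.003,0.003,0.045],[0.003,0.003,0.09],[0.003,0.003,0.128],[0.003,0.003,0.133],[-0.01,0.003,0.133],[-0.02,0.003,0.133],[-0.03,0.003,0.133],[-0.04,0.003,0.133]],"twist":[[0,0,-0.5],[0,0,-0.5],[0,0,-0.5],[0,0,-0.5],[0,0,-0.5],[0,0,-0.5],[0,0,-0.5],[0,0,-0.5]],"claw":[0.07,0.07,0.07,0.07,0.07,0.07,0.07,0.07]}'
python3 -m handwheel '{"slide":[[-0.01,0,0],[-0.02,0,0],[-0.03,0,0],[-0.036,0,0],[-0.042,0,0],[-0.045,0,0]],"twist":[[0,0,0],[0,0,0],[0,0,0],[0,0,0],[0,0,0],[0,0,0]],"claw":[0.07,0.07,0.07,0.07,0.07,0.07]}'
python3 - <<'E'
from h import *
c=bay(0,.067)
go(([c[0],c[1],.045],100.5))
p,d=cams.snapshot("wrist"); cv2.imwrite("pics/w7.png",p)
E
```

```text
clock: 8.35
tcp_pos: [0.5693, -0.2865, 0.0477]
eef_rot: [-180.0, 0.1, 100.5]
force: [-0.2, 1.5, -1.1]
grip_width: 0.07
clock: 8.95
tcp_pos: [0.5775, -0.3309, 0.048]
eef_rot: [-180.0, 0.1, 100.5]
force: [-0.5, 5.2, 3.3]
grip_width: 0.0701
t 8.95 tcp [ 0.5775 -0.3309  0.048 ] rpy [-1.800e+02  1.000e-01  1.005e+02] w 0.0701 F [-0.5  5.2  3.3]
([np.float64(0.5782902197920261), np.float64(-0.33712192119321505), 0.045], 100.5) slide [-0.0063 -0.0004  0.003 ] twist [-0.   0.1 -0. ]
```

View pics/w7.png

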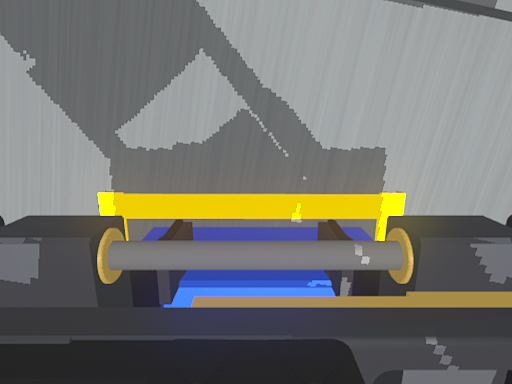

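Pushing the last 6 mm, then backing off to look.

```bash
python3 -m handwheel '{"slide":[[-0.003,0,0],[-0.006,0,0],[-0.006,0,0],[0.02,0,-0.01],[0.03,0,-0.06],[0.03,0,-0.11],[0.03,0,-0.16],[0.03,0,-0.2]],"twist":[[0,0,0],[0,0,0],[0,0,0],[0,0,0],[0,0,0],[0,0,0],[0,0,0],[0,0,0]],"claw":[0.07,0.07,0.07,0.07,0.07,0.07,0.07,0.07]}'
python3 - <<'E'
from h import *
go(([.446,-.119,.2],180),([.446,-.119,.1],180))
E
```

```text
clock: 9.8
tcp_pos: [0.5733, -0.3032, 0.2514]
eef_rot: [179.8, 0.5, 100.5]
force: [0.7, 0.3, 0.0]
grip_width: 0.0699
t 9.8 tcp [ 0.5733 -0.3032  0.2514] rpy [179.8   0.5 100.5] w 0.0699 F [0.7 0.3 0. ]
([0.446, -0.119, 0.2], 180) slide [ 0.2047 -0.0918  0.0494] twist [ -0.2   0.5 -79.5]
([0.446, -0.119, 0.1], 180) slide [ 0.2055 -0.0921  0.1494] twist [ -0.2   0.5 -79.5]
```

```bash
python3 -m handwheel '{"slide":[[0.035,-0.015,0.01],[0.07,-0.03,0.01],[0.105,-0.046,0.02],[0.14,-0.06,0.03],[0.175,-0.078,0.04],[0.205,-0.092,0.05],[0.205,-0.092,0.05],[0.205,-0.092,0.05]],"twist":[[0,0,-8],[0,0,-16],[0,0,-24],[0,0,-32],[0,0,-40],[0,0,-48],[0,0,-56],[0,0,-64]],"claw":[0.07,0.07,0.07,0.07,0.07,0.07,0.07,0.07]}'
python3 - <<'E'
from h import *
p,d=cams.snapshot("top"); cv2.imwrite("pics/t8.png",p); show(p,"t8c.png",(340,110,470,250),4.2)
p,d=cams.snapshot("wrist"); cv2.imwrite("pics/w8.png",p)
E
```

```text
clock: 10.6
tcp_pos: [0.4458, -0.1189, 0.1996]
eef_rot: [-179.5, 0.5, 164.9]
force: [0.3, 0.3, -0.3]
grip_width: 0.0702
```

View pics/t8c.png

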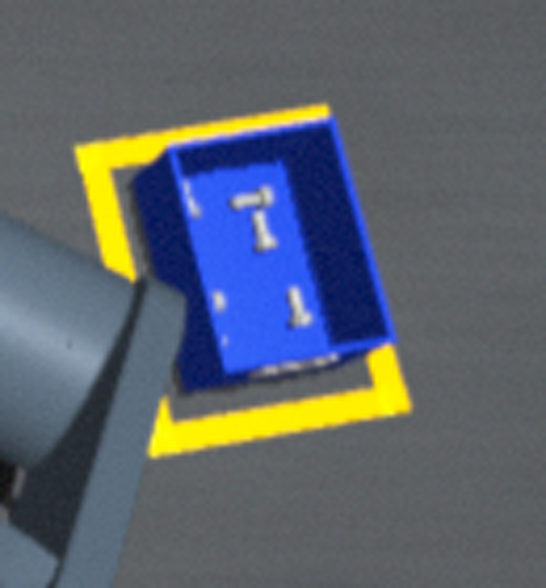

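View pics/w8.png

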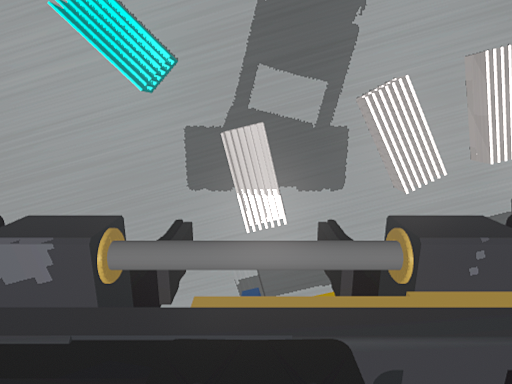

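```bash
cat >> h.py <<'E'
def wsink(near,zt=.032):
    m=cams.camera_model("wrist"); p,d=cams.snapshot("wrist"); P=cloud("wrist",d)
    hsv=cv2.cvtColor(p,cv2.COLOR_BGR2HSV)
    k=((P[...,2]>.022)&(P[...,2]<.042)&(hsv[...,1]<70)&(np.hypot(P[...,0]-near[0],P[...,1]-near[1])<.09)); k[235:]=0
    k=cv2.morphologyEx(k.astype(np.uint8),cv2.MORPH_CLOSE,np.ones((9,9)))
    n,l,st,_=cv2.connectedComponentsWithStats(k)
    for i in range(1,n):
        if st[i,4]<800: continue
        v,u=np.where(l==i); c,s,a=rect(ray("wrist",np.c_[u,v],zt)[:,:2]); print("wsink px",u.min(),u.max(),v.min(),v.max(),"c",c.round(4),np.round(s,1),"ang",round(a,1))
E
python3 - <<'E'
from h import *
u=crop2([(172,149),(335,119),(394,342),(227,373)],(340,110),4.2)
q=inbay(ray("top",u,.075)); print(q.round(4)); print(q.mean(0),rect(q))
wsink((.447,-.119)); wsink((.443,.046))
go(([.448,-.119,.06],180))
E
```

```text
[[ 0.0746  0.0545]
 [ 0.0762 -0.0532]
 [-0.0712 -0.0514]
 [-0.0724  0.0558]]
[0.00179285 0.00139373] (array([0.00192268, 0.00126305]), (149.55484008789062, 107.6944580078125), -0.49639129638671875)
wsink px 220 286 123 232 c [ 0.4508 -0.1232] [116.   46.3] ang -1.5
wsink px 360 445 73 191 c [0.4468 0.0427] [116.8  50.6] ang 13.4
wsink px 476 496 74 148 c [0.4452 0.1293] [77.2 18.4] ang -1.9
t 10.8 tcp [ 0.4465 -0.1196  0.1997] rpy [-179.6    0.5  164.3] w 0.0701 F [-0.4  0.5  0. ]
([0.448, -0.119, 0.06], 180) slide [-1.000e-04  2.000e-03  1.397e-01] twist [ -0.5   0.4 -15.7]
```

The bin is centred in the bay within 2 mm and 0.5°. Next is the first sink, the right-hand one.

```bash
python3 -m handwheel '{"slide":[[0,0.0005,0.03],[-0.003,-0.0005,0.07],[-0.003,-0.0005,0.11],[-0.003,-0.0005,0.15],[-0.003,-0.0005,0.18],[-0.003,-0.0005,0.191],[-0.003,-0.0005,0.191]],"twist":[[-0.5,0.4,-8],[-0.5,0.4,-14.2],[-0.5,0.4,-14.2],[-0.5,0.4,-14.2],[-0.5,0.4,-14.2],[-0.5,0.4,-14.2],[-0.5,0.4,-14.2]],"claw":[0.07,0.07,0.07,0.07,0.07,0.07,0.07]}'
python3 -m handwheel '{"slide":[[0,0,0],[0,0,0],[0,0,0],[0,0,0],[0,0,0]],"twist":[[0,0,0],[0,0,0],[0,0,0],[0,0,0],[0,0,0]],"claw":[0.04,0.04,0.04,0.04,0.04]}' 40
python3 -c "
from h import *
go(([.449,-.121,.008],178.5))"
```

```text
clock: 11.5
tcp_pos: [0.4502, -0.1228, 0.0076]
eef_rot: [179.9, -0.1, 178.4]
force: [0.2, 0.1, 0.5]
grip_width: 0.0701
clock: 12.0
tcp_pos: [0.4507, -0.1229, 0.0086]
eef_rot: [180.0, 0.0, 178.4]
force: [0.0, 1.3, 6.7]
grip_width: 0.0456
t 12.0 tcp [ 0.4507 -0.1229  0.0086] rpy [180.    0.  178.4] w 0.0456 F [0.  1.3 6.7]
([0.449, -0.121, 0.008], 178.5) slide [0.0018 0.0019 0.0006] twist [ 0.   0.  -0.1]
```

```bash
cat >> h.py <<'E'
D0=np.array([.5865,.0104,.075]);cs,sn=np.cos(np.radians(22)),np.sin(np.radians(22))
def deck(x,y,z): return (D0+[x*cs-z*sn,y,x*sn+z*cs]).round(4)
def todeck(p): d=np.asarray(p)-D0; return np.stack([d[...,0]*cs+d[...,2]*sn,d[...,1],-d[...,0]*sn+d[...,2]*cs],-1)
E
python3 -m handwheel '{"slide":[[0,0,-0.03],[0,0,-0.08],[0,0,-0.13],[0,0,-0.18]],"twist":[[0,0,0],[0,0,0],[0,0,0],[0,0,0]],"claw":[0.04,0.04,0.04,0.04]}'
python3 -c "
from h import *
go((deck(.068,-.154,.06),180,22),(deck(.068,-.154,.014),180,22))"
```

```text
clock: 12.4
tcp_pos: [0.4498, -0.1226, 0.1903]
eef_rot: [179.9, -0.0, 178.4]
force: [1.1, -1.3, -2.2]
grip_width: 0.0458
t 12.4 tcp [ 0.4498 -0.1226  0.1903] rpy [179.9  -0.  178.4] w 0.0458 F [ 1.1 -1.3 -2.2]
(array([ 0.6271, -0.1436,  0.1561]), 180, 22) slide [-0.1778 -0.0161  0.0341] twist [ -0.2 -22.   -1.6]
(array([ 0.6443, -0.1436,  0.1135]), 180, 22) slide [-0.195  -0.0157  0.0767] twist [ -0.2 -22.   -1.6]
```

```bash
python3 -m handwheel '{"slide":[[-0.045,-0.004,0],[-0.09,-0.008,0],[-0.135,-0.012,0.005],[-0.175,-0.016,0.015],[-0.178,-0.016,0.034],[-0.178,-0.016,0.034],[-0.187,-0.016,0.055],[-0.195,-0.016,0.0767]],"twist":[[0,-7,-1],[0,-14,-1.6],[-0.2,-20,-1.6],[-0.2,-22,-1.6],[-0.2,-22,-1.6],[-0.2,-22,-1.6],[-0.2,-22,-1.6],[-0.2,-22,-1.6]],"claw":[0.04,0.04,0.04,0.04,0.04,0.04,0.04,0.04]}'
python3 -c "
from h import *
p0,_,s=cur();print(todeck(p0),s['moment'])
go((deck(.0585,-.154,.011),180,22))
p,d=cams.snapshot('scene');show(p,'s9.png',(150,150,400,270),3)
p,d=cams.snapshot('wrist');cv2.imwrite('pics/w9.png',p)"
```

```text
clock: 13.2
tcp_pos: [0.6439, -0.1437, 0.1141]
eef_rot: [-179.9, 22.0, -179.9]
force: [1.2, -0.1, -2.0]
grip_width: 0.0456
[ 0.06791172 -0.15406515  0.01472946] [ 0.06816812  0.3821249  -0.02507526]
t 13.2 tcp [ 0.6439 -0.1437  0.1141] rpy [-179.9   22.  -179.9] w 0.0456 F [ 1.2 -0.1 -2. ]
(array([ 0.6366, -0.1436,  0.1071]), 180, 22) slide [0.0094 0.0001 0.0037] twist [-0.  -0.   0.1]
```

View pics/s9.png

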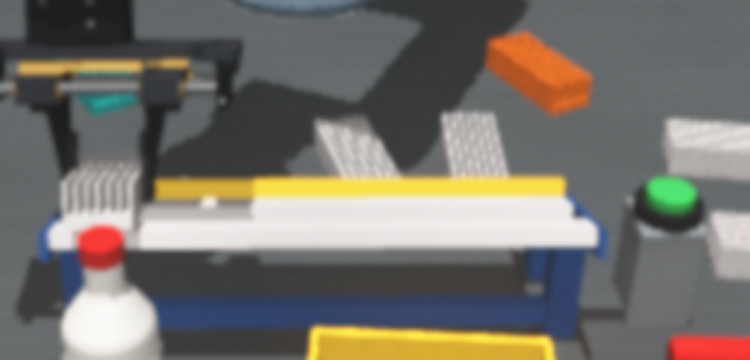

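View pics/w9.png

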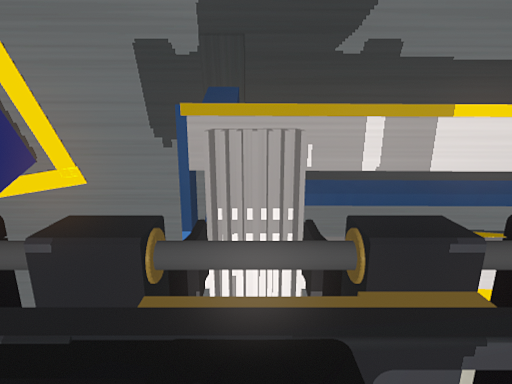

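The sink is aligned above the rack, with its lower end about 10 mm uphill of the lip. I'll close in with small steps.

```bash
python3 -m handwheel '{"slide":[[0.004,0,0.003],[0.008,0,0.004],[0.01,0,0.004]],"twist":[[0,0,0],[0,0,0],[0,0,0]],"claw":[0.04,0.04,0.04]}'
python3 -m handwheel '{"slide":[[0.001,0,0],[0.002,0,0],[0.002,0,0]],"twist":[[0,0,0],[0,0,0],[0,0,0]],"claw":[0.04,0.04,0.04]}'
python3 -c "
from h import *
p0,r,s=cur();print(todeck(p0),'tool F',r.inv().apply(s['force']),s['moment'])
p,d=cams.snapshot('wrist');cv2.imwrite('pics/w10.png',p[80:300,100:400])"
```

```text
clock: 13.6
tcp_pos: [0.6371, -0.1431, 0.1066]
eef_rot: [179.9, 22.1, 179.8]
force: [8.6, 5.4, 0.6]
grip_width: 0.0454
clock: 13.9
tcp_pos: [0.6367, -0.1436, 0.1078]
eef_rot: [180.0, 22.3, 179.7]
force: [3.9, 1.7, 3.3]
grip_width: 0.0459
[ 0.05883881 -0.15396914  0.01160579] tool F [-4.86178925  1.68376857 -1.55501063] [ 0.45447669 -0.51661053 -0.04651898]
```

View pics/w10.png

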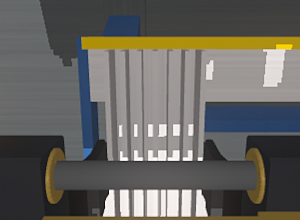

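It's against the lip. Lowering onto the bars now.

```bash
python3 -m handwheel '{"slide":[[0,0,0.001],[0,0,0.002],[0,0,0.003],[0,0,0.003]],"twist":[[0,0,0],[0,0,0],[0,0,0],[0,0,0]],"claw":[0.04,0.04,0.04,0.04]}'
python3 -c "
from h import *
p0,r,s=cur();print(todeck(p0),'tool F',r.inv().apply(s['force']),s['moment'])"
```

```text
clock: 14.35
tcp_pos: [0.6379, -0.144, 0.1055]
eef_rot: [-180.0, 22.3, 179.8]
force: [-0.1, -0.7, 6.1]
grip_width: 0.0451
[ 0.05903235 -0.1544198   0.00902524] tool F [-2.24897086 -0.69023287 -5.71076767] [ 0.13475446  0.22675221 -0.00802706]
```

```bash
python3 -m handwheel '{"slide":[[0.001,0,0],[0.001,0,0],[0.001,0,0],[0,0,-0.02],[0,0,-0.06],[0,0,-0.1],[0.03,0.03,-0.13],[0.06,0.06,-0.14]],"twist":[[0,0,0],[0,0,0],[0,0,0],[0,0,0],[0,0,0],[0,0,0],[0,8,0],[0,16,0]],"claw":[0.058,0.058,0.058,0.058,0.058,0.058,0.07,0.07]}'
python3 -c "
from h import *
p,d=cams.snapshot('wrist');cv2.imwrite('pics/w11.png',p)
p,d=cams.snapshot('top');sinks(p,d);
go(([.448,.045,.2],193.5))"
```

```text
clock: 15.15
tcp_pos: [0.5286, -0.085, 0.2152]
eef_rot: [-179.8, 6.3, 179.6]
force: [0.8, 0.9, -0.8]
grip_width: 0.0663
px 166.0 160.0 c [0.6195 0.2515] size [73. 37.] ang -43.2 z95 0.0442 | ray [0.6176 0.2504] [72. 45.] -43.5
px 113.0 175.0 c [0.5771 0.3986] size [131.  48.] ang 83.1 z95 0.0331 | ray [0.5747 0.3895] [120.  50.] 83.4
px 197.0 226.0 c [0.4404 0.1534] size [119.  46.] ang -2.7 z95 0.0329 | ray [0.4372 0.1523] [115.  48.] -1.4
px 106.0 230.0 c [0.4259 0.4017] size [128.  46.] ang 81.4 z95 0.0331 | ray [0.4243 0.392 ] [121.  46.] 81.3
t 15.25 tcp [ 0.5277 -0.0806  0.2129] rpy [180.    6.2 180. ] w 0.0685 F [-0.   0.4 -1.2]
([0.448, 0.045, 0.2], 193.5) slide [0.0806 0.1256 0.0043] twist [ -0.7   6.1 -13.5]
```

View pics/w11.png

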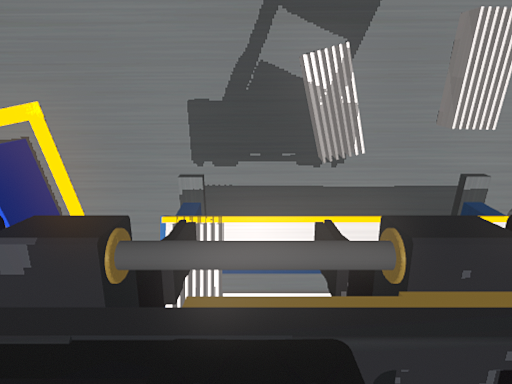

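Sink one is on the rack, at about (205,260) in the wrist view. Next is the middle sink, (237,224) in the top view.

```bash
python3 -m handwheel '{"slide":[[0.025,0.042,0],[0.055,0.084,0],[0.081,0.125,0.004],[0.081,0.125,0.004]],"twist":[[-0.7,6.1,-5],[-0.7,6.1,-12],[-0.7,6.1,-13.5],[-0.7,6.1,-13.5]],"claw":[0.07,0.07,0.07,0.07]}'
python3 -c "
from h import *
wsink((.443,.046))
go(([.445,.044,.008],193.6))"
```

```text
clock: 15.65
tcp_pos: [0.4414, 0.0484, 0.1984]
eef_rot: [179.7, -0.4, -166.2]
force: [0.3, -1.3, 0.5]
grip_width: 0.0698
wsink px 180 227 144 234 c [ 0.4716 -0.0051] [102.7  47.8] ang 14.2
t 15.7 tcp [0.4443 0.0467 0.1991] rpy [ 179.9   -0.2 -166.3] w 0.07 F [ 0.9 -0.4 -0.8]
([0.445, 0.044, 0.008], 193.6) slide [-0.0006 -0.0032  0.1911] twist [ 0.1 -0.2  0.1]
```

The wrist view puts this sink about 5 cm from where it was, so it may have been knocked. Checking.

```bash
python3 -c "
from h import *
p,d=cams.snapshot('wrist');cv2.imwrite('pics/w12.png',p)
p,d=cams.snapshot('top');cv2.imwrite('pics/t12.png',p)"
```

```text
(no output)
```

View pics/w12.png

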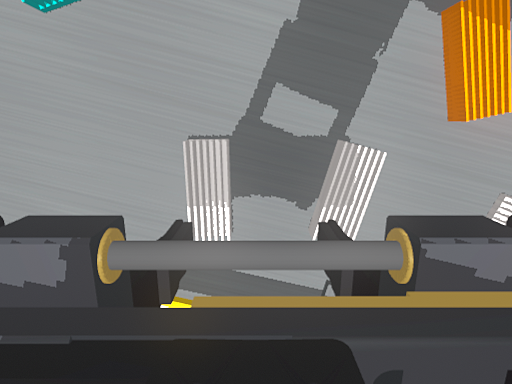

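View pics/t12.png

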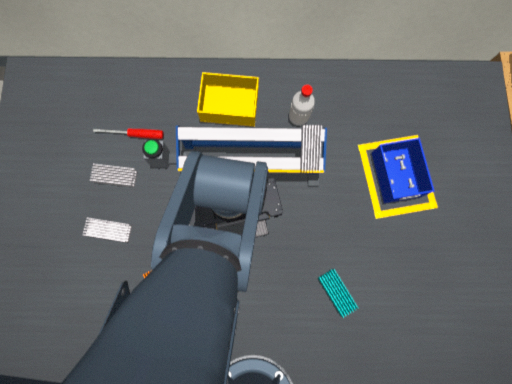

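The near sink now sits at wrist columns 184–232, so it was knocked by about 5 cm. The other sink, at (350,190), is unmoved. I'll reposition to see it whole.

```bash
python3 -m handwheel '{"slide":[[-0.03,-0.03,0],[-0.055,-0.06,0],[-0.055,-0.07,0],[-0.055,-0.07,0]],"twist":[[0,0,0],[0,0,0],[0,0,0],[0,0,0]],"claw":[0.07,0.07,0.07,0.07]}'
python3 -c "
from h import *
wsink((.46,-.005));wsink((.44,.152))
p,d=cams.snapshot('wrist');cv2.imwrite('pics/w13.png',p)
go(([.445,.044,.008],193.6))"
```

```text
clock: 16.2
tcp_pos: [0.5197, -0.0138, 0.1999]
eef_rot: [-179.9, 0.1, -166.7]
force: [-0.9, 0.8, 0.3]
grip_width: 0.0702
wsink px 255 299 81 192 c [4.723e-01 1.000e-04] [115.8  46.3] ang 14.4
wsink px 379 464 83 199 c [0.4403 0.1499] [115.8  52.8] ang -1.5
t 16.35 tcp [ 0.5168 -0.0109  0.1998] rpy [ 180.    -0.  -166.5] w 0.0701 F [-0.4  0.3 -0.8]
([0.445, 0.044, 0.008], 193.6) slide [0.057  0.0701 0.1918] twist [ 0.  -0.  -0.1]
```

View pics/w13.png

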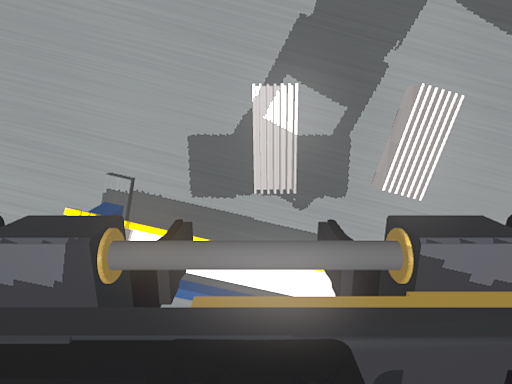

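The knocked sink is at (276,138) in the wrist view, whose world position is (0.472, 0.000), at 14°. Grasping it there.

```bash
python3 -c "
from h import *
go(([.471,.001,.1],194.2),([.471,.001,.008],194.2))"
```

```text
t 16.35 tcp [ 0.5168 -0.0109  0.1998] rpy [ 180.    -0.  -166.5] w 0.0701 F [-0.4  0.3 -0.8]
([0.471, 0.001, 0.1], 194.2) slide [0.0418 0.0222 0.0998] twist [ 0.  -0.  -0.7]
([0.471, 0.001, 0.008], 194.2) slide [0.0418 0.0222 0.1918] twist [ 0.  -0.  -0.7]
```

```bash
python3 -m handwheel '{"slide":[[0.03,0.016,0.02],[0.042,0.022,0.06],[0.042,0.022,0.1],[0.042,0.022,0.14],[0.042,0.022,0.175],[0.042,0.022,0.191],[0.042,0.022,0.191]],"twist":[[0,0,-0.7],[0,0,-0.7],[0,0,-0.7],[0,0,-0.7],[0,0,-0.7],[0,0,-0.7],[0,0,-0.7]],"claw":[0.07,0.07,0.07,0.07,0.07,0.07,0.07]}'
python3 -m handwheel '{"slide":[[0,0,0],[0,0,0],[0,0,0],[0,0,0],[0,0,-0.03],[0,0,-0.08],[0,0,-0.13],[0,0,-0.18]],"twist":[[0,0,0],[0,0,0],[0,0,0],[0,0,0],[0,0,0],[0,0,0],[0,0,0],[0,0,0]],"claw":[0.04,0.04,0.04,0.04,0.04,0.04,0.04,0.04]}' 40
python3 -c "
from h import *
go((deck(.068,-.077,.06),180,22),(deck(.068,-.077,.014),180,22))
p,d=cams.snapshot('wrist');cv2.imwrite('pics/w14.png',p)"
```

```text
clock: 17.05
tcp_pos: [0.4685, 0.0018, 0.0071]
eef_rot: [179.8, -0.3, -165.8]
force: [-0.1, -1.0, 0.2]
grip_width: 0.0705
clock: 17.85
tcp_pos: [0.4686, 0.0016, 0.1891]
eef_rot: [179.8, -0.3, -165.8]
force: [1.6, -0.1, -2.2]
grip_width: 0.0459
t 17.85 tcp [0.4686 0.0016 0.1891] rpy [ 179.8   -0.3 -165.8] w 0.0459 F [ 1.6 -0.1 -2.2]
(array([ 0.6271, -0.0666,  0.1561]), 180, 22) slide [-0.1371 -0.1052  0.0319] twist [  2.9 -22.2  14. ]
(array([ 0.6443, -0.0666,  0.1135]), 180, 22) slide [-0.154  -0.1096  0.0743] twist [  2.9 -22.2  14. ]
```

View pics/w14.png

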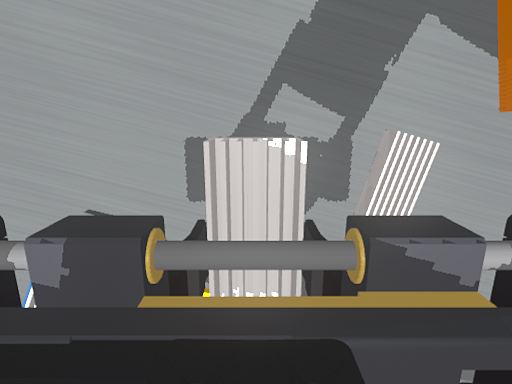

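```bash
python3 -m handwheel '{"slide":[[-0.03,-0.03,0],[-0.06,-0.06,0],[-0.1,-0.085,0],[-0.135,-0.105,0.015],[-0.137,-0.105,0.032],[-0.137,-0.105,0.032],[-0.146,-0.1075,0.055],[-0.154,-0.1096,0.0743]],"twist":[[0.7,-6,3],[1.5,-12,6.5],[2.2,-18,10],[2.9,-22.2,14],[2.9,-22.2,14],[2.9,-22.2,14],[2.9,-22.2,14],[2.9,-22.2,14]],"claw":[0.04,0.04,0.04,0.04,0.04,0.04,0.04,0.04]}'
python3 -c "
from h import *
p0,_,s=cur();print(todeck(p0))
go((deck(.0585,-.077,.011),180,22))
p,d=cams.snapshot('wrist');cv2.imwrite('pics/w15.png',p)"
```

```text
clock: 18.7
tcp_pos: [0.65, -0.0673, 0.1241]
eef_rot: [-179.8, 22.8, -179.8]
force: [-0.3, 0.5, -2.1]
grip_width: 0.0456
[ 0.07727627 -0.0776505   0.02169773]
t 18.7 tcp [ 0.65   -0.0673  0.1241] rpy [-179.8   22.8 -179.8] w 0.0456 F [-0.3  0.5 -2.1]
(array([ 0.6366, -0.0666,  0.1071]), 180, 22) slide [0.019  0.0007 0.0104] twist [-0.2  0.8  0.2]
```

View pics/w15.png

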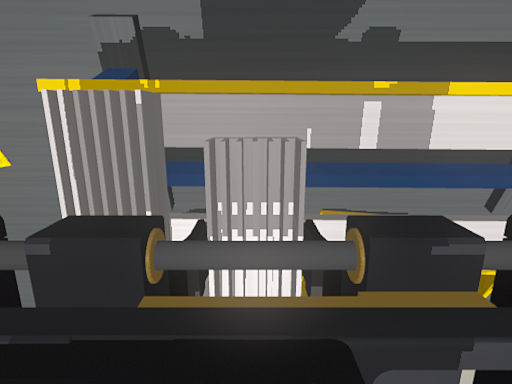

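```bash
python3 -m handwheel '{"slide":[[0.007,0.001,0.004],[0.012,0.001,0.007],[0.016,0.001,0.0085],[0.018,0.001,0.009]],"twist":[[-0.2,0.8,0.2],[-0.2,0.8,0.2],[-0.2,0.8,0.2],[-0.2,0.8,0.2]],"claw":[0.04,0.04,0.04,0.04]}'
python3 -c "
from h import *
p0,r,s=cur();print(todeck(p0),'tool F',r.inv().apply(s['force']))
p,d=cams.snapshot('wrist');cv2.imwrite('pics/w16.png',p[60:300,:450])"
```

```text
clock: 19.15
tcp_pos: [0.6356, -0.0658, 0.1059]
eef_rot: [179.9, 21.8, 179.9]
force: [-0.8, -0.7, -1.6]
grip_width: 0.0459
[ 0.05709318 -0.07623184  0.01027479] tool F [ 1.3306218  -0.66024684  1.14710774]
```

View pics/w16.png

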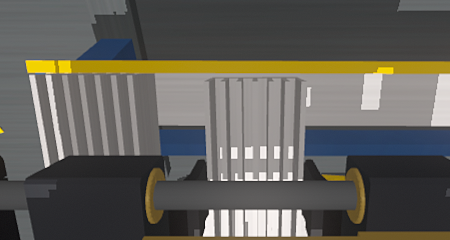

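```bash
python3 -m handwheel '{"slide":[[0.0015,0,0],[0.003,0,0],[0.0045,0,0],[0.0045,0,0]],"twist":[[0,0,0],[0,0,0],[0,0,0],[0,0,0]],"claw":[0.04,0.04,0.04,0.04]}'
python3 -c "
from h import *
p0,r,s=cur();print(todeck(p0),'tool F',r.inv().apply(s['force']))
p,d=cams.snapshot('wrist');cv2.imwrite('pics/w17.png',cv2.resize(p[100:220,20:420],None,fx=2,fy=2))"
```

```text
clock: 19.6
tcp_pos: [0.6331, -0.0662, 0.1054]
eef_rot: [179.9, 22.0, 179.9]
force: [4.2, 1.4, 0.9]
grip_width: 0.0457
[ 0.05455698 -0.07661865  0.01076857] tool F [-4.20777979  1.42839049  0.75701735]
```

View pics/w17.png

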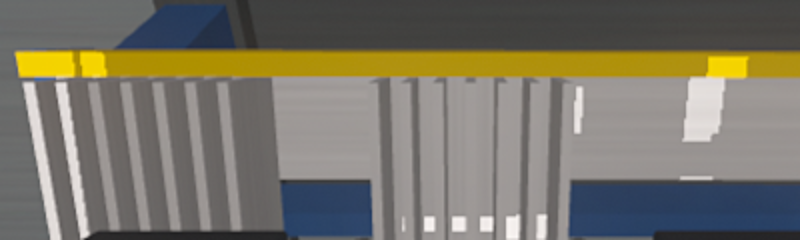

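Lip contact made (−4 N). I'll lower, press and release.

```bash
python3 -m handwheel '{"slide":[[0,0,0.001],[0,0,0.002],[0,0,0.003],[0,0,0.0045],[0,0,0.0045]],"twist":[[0,0,0],[0,0,0],[0,0,0],[0,0,0],[0,0,0]],"claw":[0.04,0.04,0.04,0.04,0.04]}'
python3 -c "
from h import *
p0,r,s=cur();print(todeck(p0),'tool F',r.inv().apply(s['force']))"
```

```text
clock: 20.15
tcp_pos: [0.6341, -0.0664, 0.1033]
eef_rot: [179.9, 22.1, 179.9]
force: [-8.3, 0.9, 16.7]
grip_width: 0.0456
[ 0.05473796 -0.07676277  0.0083743 ] tool F [  1.43912416   0.86683673 -18.59890325]
```

```bash
python3 -m handwheel '{"slide":[[0.001,0,-0.001],[0.001,0,-0.001],[0.001,0,-0.001],[0,0,-0.02],[0,0,-0.06],[0,0,-0.1],[0.03,0.04,-0.12],[0.06,0.08,-0.13]],"twist":[[0,0,0],[0,0,0],[0,0,0],[0,0,0],[0,0,0],[0,0,0],[0,8,0],[0,16,0]],"claw":[0.058,0.058,0.058,0.058,0.058,0.058,0.07,0.07]}'
python3 -c "
from h import *
go(([.50,.15,.2],178.5))
p,d=cams.snapshot('wrist');cv2.imwrite('pics/w18.png',p)"
```

```text
clock: 20.95
tcp_pos: [0.5323, 0.0087, 0.2036]
eef_rot: [-179.9, 6.0, 179.7]
force: [1.1, 1.5, -0.5]
grip_width: 0.066
t 20.95 tcp [0.5323 0.0087 0.2036] rpy [-179.9    6.   179.7] w 0.066 F [ 1.1  1.5 -0.5]
([0.5, 0.15, 0.2], 178.5) slide [ 3.320e-02  1.411e-01 -1.000e-04] twist [-0.   6.   1.2]
```

View pics/w18.png

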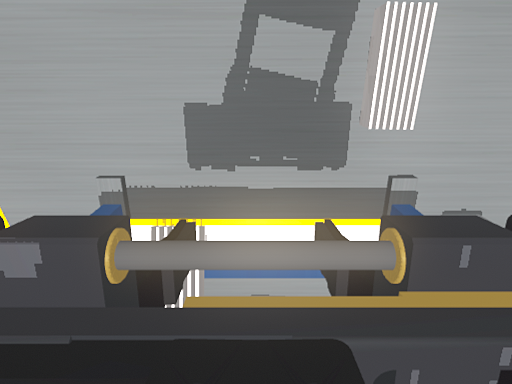

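```bash
python3 -m handwheel '{"slide":[[0.01,0.045,0],[0.02,0.09,0],[0.033,0.14,0],[0.033,0.141,0]],"twist":[[0,3,1.2],[0,6,1.2],[0,6,1.2],[0,6,1.2]],"claw":[0.07,0.07,0.07,0.07]}'
python3 -c "
from h import *
wsink((.44,.151))
go(([.439,.151,.008],178.5))"
```

```text
clock: 21.4
tcp_pos: [0.494, 0.1611, 0.1989]
eef_rot: [179.7, -0.7, 179.2]
force: [-0.3, -0.3, -1.1]
grip_width: 0.07
wsink px 222 267 73 184 c [0.4428 0.1485] [115.5  46.3] ang -1.6
t 21.45 tcp [0.4949 0.1591 0.1991] rpy [179.8  -0.6 179.1] w 0.0702 F [ 0.3 -0.3 -0.2]
([0.439, 0.151, 0.008], 178.5) slide [ 0.0536 -0.0098  0.1916] twist [ 0.2 -0.6  0.6]
```

```bash
python3 -m handwheel '{"slide":[[0.03,-0.008,0.02],[0.05,-0.0108,0.06],[0.052,-0.0108,0.1],[0.052,-0.0108,0.14],[0.052,-0.0108,0.175],[0.052,-0.0108,0.191],[0.052,-0.0108,0.191]],"twist":[[0.2,-0.6,0.6],[0.2,-0.6,0.6],[0.2,-0.6,0.6],[0.2,-0.6,0.6],[0.2,-0.6,0.6],[0.2,-0.6,0.6],[0.2,-0.6,0.6]],"claw":[0.07,0.07,0.07,0.07,0.07,0.07,0.07]}'
python3 -m handwheel '{"slide":[[0,0,0],[0,0,0],[0,0,0],[0,0,0],[0,0,-0.03],[0,0,-0.08],[0,0,-0.13],[0,0,-0.18]],"twist":[[0,0,0],[0,0,0],[0,0,0],[0,0,0],[0,0,0],[0,0,0],[0,0,0],[0,0,0]],"claw":[0.04,0.04,0.04,0.04,0.04,0.04,0.04,0.04]}' 40
python3 -c "
from h import *
go((deck(.068,0,.06),180,22),(deck(.064,0,.013),180,22))"
```

```text
clock: 22.15
tcp_pos: [0.4395, 0.1486, 0.0062]
eef_rot: [-180.0, -0.3, 178.4]
force: [-0.3, -0.1, -0.2]
grip_width: 0.0701
clock: 22.95
tcp_pos: [0.4397, 0.1485, 0.1883]
eef_rot: [-180.0, -0.4, 178.5]
force: [1.0, -0.5, -1.4]
grip_width: 0.0457
t 22.95 tcp [0.4397 0.1485 0.1883] rpy [-180.    -0.4  178.5] w 0.0457 F [ 1.  -0.5 -1.4]
(array([0.6271, 0.0104, 0.1561]), 180, 22) slide [-0.1913 -0.133   0.031 ] twist [ -0.3 -22.4  -1.5]
(array([0.641 , 0.0104, 0.111 ]), 180, 22) slide [-0.2055 -0.1326  0.076 ] twist [ -0.3 -22.4  -1.5]
```

```bash
python3 -m handwheel '{"slide":[[-0.04,-0.027,0],[-0.08,-0.055,0],[-0.12,-0.083,0],[-0.16,-0.11,0],[-0.19,-0.133,0.015],[-0.191,-0.133,0.031],[-0.191,-0.133,0.031],[-0.191,-0.133,0.031]],"twist":[[0,-6,-1],[0,-12,-1.5],[-0.3,-18,-1.5],[-0.3,-22.4,-1.5],[-0.3,-22.4,-1.5],[-0.3,-22.4,-1.5],[-0.3,-22.4,-1.5],[-0.3,-22.4,-1.5]],"claw":[0.04,0.04,0.04,0.04,0.04,0.04,0.04,0.04]}'
python3 -c "
from h import *
p0,_,s=cur();print(todeck(p0))
go((deck(.064,0,.012),180,22))"
```

```text
clock: 23.75
tcp_pos: [0.6253, 0.011, 0.1556]
eef_rot: [180.0, 21.9, 180.0]
force: [-0.4, 0.3, -0.7]
grip_width: 0.0457
[0.06620814 0.00060358 0.06021347]
t 23.75 tcp [0.6253 0.011  0.1556] rpy [180.   21.9 180. ] w 0.0457 F [-0.4  0.3 -0.7]
(array([0.6413, 0.0104, 0.1101]), 180, 22) slide [ 0.0021 -0.0006  0.0482] twist [ 0.  -0.1 -0. ]
```

```bash
python3 -m handwheel '{"slide":[[0.002,-0.0006,0.02],[0.002,-0.0006,0.038],[0.002,-0.0006,0.046],[0.002,-0.0006,0.048],[0.004,-0.0006,0.049],[0.006,-0.0006,0.05],[0.008,-0.0006,0.05],[0.009,-0.0006,0.05]],"twist":[[0,0,0],[0,0,0],[0,0,0],[0,0,0],[0,0,0],[0,0,0],[0,0,0],[0,0,0]],"claw":[0.04,0.04,0.04,0.04,0.04,0.04,0.04,0.04]}'
python3 -c "
from h import *
p0,r,s=cur();print(todeck(p0),'tool F',r.inv().apply(s['force']))
p,d=cams.snapshot('wrist');cv2.imwrite('pics/w19.png',cv2.resize(p[80:240,20:420],None,fx=2,fy=2))"
```

```text
clock: 24.55
tcp_pos: [0.6365, 0.0103, 0.1069]
eef_rot: [180.0, 22.1, 179.9]
force: [2.5, 1.5, -0.2]
grip_width: 0.0455
[ 5.83163880e-02 -6.79276906e-05  1.08841918e-02] tool F [-2.20575644  1.47189335  1.11122239]
```

View pics/w19.png

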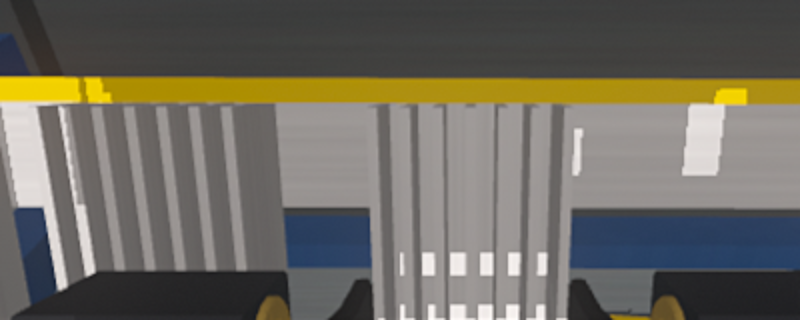

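```bash
python3 -m handwheel '{"slide":[[0.0015,0,0.001],[0.0015,0,0.002],[0.0015,0,0.003],[0.0015,0,0.004],[0.0015,0,0.005],[0.0015,0,0.005]],"twist":[[0,0,0],[0,0,0],[0,0,0],[0,0,0],[0,0,0],[0,0,0]],"claw":[0.04,0.04,0.04,0.04,0.04,0.04]}'
python3 -c "
from h import *
p0,r,s=cur();print(todeck(p0),'tool F',r.inv().apply(s['force']))"
```

```text
clock: 25.2
tcp_pos: [0.638, 0.0099, 0.1036]
eef_rot: [-180.0, 22.2, 180.0]
force: [-1.3, -0.6, 10.4]
grip_width: 0.0458
[ 0.05849128 -0.00046985  0.00718839] tool F [ -2.75317093  -0.5550961  -10.14245602]
```

```bash
python3 -m handwheel '{"slide":[[0.001,0,-0.001],[0.001,0,-0.001],[0.001,0,-0.001],[0,0,-0.02],[0,0,-0.06],[0,0,-0.1],[0.03,0.04,-0.12],[0.06,0.08,-0.13]],"twist":[[0,0,0],[0,0,0],[0,0,0],[0,0,0],[0,0,0],[0,0,0],[0,8,0],[0,16,0]],"claw":[0.058,0.058,0.058,0.058,0.058,0.058,0.07,0.07]}'
python3 -c "
from h import *
go(([.425,.345,.22],81.3))"
```

```text
clock: 26.0
tcp_pos: [0.5354, 0.0855, 0.2035]
eef_rot: [-179.9, 6.1, 179.7]
force: [1.3, -0.0, -1.3]
grip_width: 0.0662
t 26.0 tcp [0.5354 0.0855 0.2035] rpy [-179.9    6.1  179.7] w 0.0662 F [ 1.3 -0.  -1.3]
([0.425, 0.345, 0.22], 81.3) slide [ 0.1091  0.2589 -0.0289] twist [ 5.2  4.7 98.3]
```

```bash
python3 -m handwheel '{"slide":[[0.015,0.035,-0.01],[0.03,0.07,-0.02],[0.045,0.105,-0.03],[0.06,0.14,-0.03],[0.075,0.175,-0.03],[0.09,0.21,-0.03],[0.1,0.24,-0.03],[0.109,0.259,-0.03]],"twist":[[0.4,0.4,8],[0.8,0.8,16],[1.3,1.2,24],[1.7,1.5,32],[2.1,1.9,40],[2.5,2.3,48],[3,2.7,56],[3.4,3.1,64]],"claw":[0.07,0.07,0.07,0.07,0.07,0.07,0.07,0.07]}'
python3 -c "
from h import *
go(([.425,.345,.22],81.3))"
```

```text
clock: 26.8
tcp_pos: [0.4235, 0.3471, 0.2204]
eef_rot: [178.9, 2.0, 115.4]
force: [-0.0, -0.8, -0.2]
grip_width: 0.0703
t 26.8 tcp [0.4235 0.3471 0.2204] rpy [178.9   2.  115.4] w 0.0703 F [-0.  -0.8 -0.2]
([0.425, 0.345, 0.22], 81.3) slide [-0.0025  0.0005  0.0004] twist [ 1.6  1.6 34.1]
```

```bash
python3 -m handwheel '{"slide":[[-0.002,0,0],[-0.002,0,0],[-0.002,0,0],[-0.002,0,0],[-0.002,0,0],[-0.002,0,0]],"twist":[[0.4,0.4,8],[0.8,0.8,16],[1.2,1.2,24],[1.6,1.6,32],[1.6,1.6,34.1],[1.6,1.6,34.1]],"claw":[0.07,0.07,0.07,0.07,0.07,0.07]}'
python3 -c "
from h import *
wsink((.425,.4));wsink((.575,.395))
p,d=cams.snapshot('wrist');cv2.imwrite('pics/w20.png',p)
p,d=cams.snapshot('top');cv2.imwrite('pics/t20.png',p)
go(([.425,.395,.007],81.3))"
```

```text
clock: 27.4
tcp_pos: [0.4238, 0.3449, 0.2197]
eef_rot: [-179.9, 0.1, 81.3]
force: [-0.1, -0.0, -0.7]
grip_width: 0.0698
wsink px 229 271 78 183 c [0.428  0.3931] [115.7  46.3] ang 81.3
wsink px 360 412 59 168 c [0.5784 0.3891] [115.9  50.9] ang 83.5
t 27.6 tcp [0.4241 0.3451 0.2201] rpy [-180.     0.    81.4] w 0.0698 F [-0.1  0.3 -0.2]
([0.425, 0.395, 0.007], 81.3) slide [ 0.0495 -0.0066  0.2131] twist [-0.   0.   0.1]
```

View pics/w20.png

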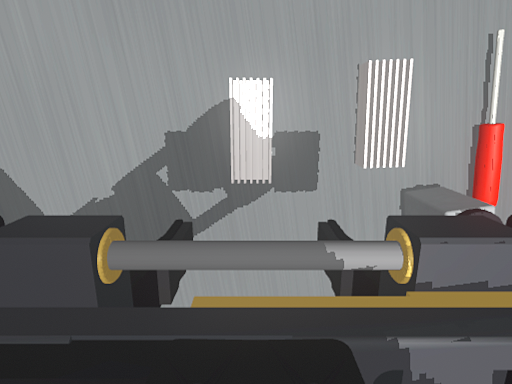

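View pics/t20.png

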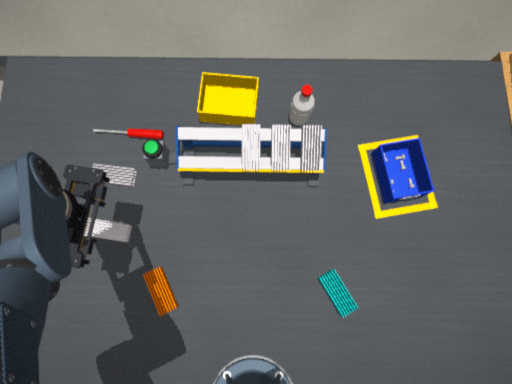

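The top view shows three sinks on the rack and the bin inside the bay. The two left-hand sinks are at wrist pixels (250,130) and (385,112). Grasping the first.

```bash
python3 -m handwheel '{"slide":[[0.03,-0.003,0.03],[0.048,-0.0055,0.075],[0.0487,-0.0055,0.12],[0.0487,-0.0055,0.16],[0.0487,-0.0055,0.195],[0.0487,-0.0055,0.212],[0.0487,-0.0055,0.213]],"twist":[[0,0,0],[0,0,0],[0,0,0],[0,0,0],[0,0,0],[0,0,0],[0,0,0]],"claw":[0.07,0.07,0.07,0.07,0.07,0.07,0.07]}'
python3 -m handwheel '{"slide":[[0,0,0],[0,0,0],[0,0,0],[0,0,0],[0,0,-0.03],[0,0,-0.08],[0,0,-0.13],[0,0,-0.18]],"twist":[[0,0,0],[0,0,0],[0,0,0],[0,0,0],[0,0,0],[0,0,0],[0,0,0],[0,0,0]],"claw":[0.04,0.04,0.04,0.04,0.04,0.04,0.04,0.04]}' 40
python3 -c "
from h import *
go(([.50,.08,.22],180,0))"
```

```text
clock: 28.3
tcp_pos: [0.424, 0.3929, 0.0043]
eef_rot: [-179.7, 0.3, 81.4]
force: [-0.6, -1.4, -0.4]
grip_width: 0.0695
clock: 29.1
tcp_pos: [0.4244, 0.3932, 0.1863]
eef_rot: [-179.7, 0.3, 81.4]
force: [1.0, 0.6, -1.4]
grip_width: 0.0457
t 29.1 tcp [0.4244 0.3932 0.1863] rpy [-179.7    0.3   81.4] w 0.0457 F [ 1.   0.6 -1.4]
([0.5, 0.08, 0.22], 180, 0) slide [-0.2985  0.1214 -0.0329] twist [ -0.4  -0.1 -98.6]
```

```bash
python3 -m handwheel '{"slide":[[-0.035,0.014,-0.02],[-0.07,0.028,-0.033],[-0.105,0.042,-0.033],[-0.14,0.056,-0.033],[-0.18,0.072,-0.033],[-0.22,0.09,-0.033],[-0.26,0.105,-0.033],[-0.2985,0.1214,-0.033]],"twist":[[0,0,-8],[0,0,-16],[0,0,-24],[0,0,-32],[0,0,-40],[0,0,-48],[0,0,-56],[0,0,-64]],"claw":[0.04,0.04,0.04,0.04,0.04,0.04,0.04,0.04]}'
python3 -c "
from h import *
go(([.50,.08,.22],180,0),(deck(.068,.077,.06),180,22))"
```

```text
clock: 29.9
tcp_pos: [0.4989, 0.0815, 0.2205]
eef_rot: [-179.6, -0.1, 145.1]
force: [1.0, 0.8, -2.5]
grip_width: 0.0455
t 29.9 tcp [0.4989 0.0815 0.2205] rpy [-1.796e+02 -1.000e-01  1.451e+02] w 0.0455 F [ 1.   0.8 -2.5]
([0.5, 0.08, 0.22], 180, 0) slide [-0.0017 -0.0006  0.0005] twist [ -0.3  -0.2 -34.9]
(array([0.6271, 0.0874, 0.1561]), 180, 22) slide [-0.1019  0.0785  0.0637] twist [ -7.  -21.6 -34.4]
```

```bash
python3 -m handwheel '{"slide":[[0,0,0],[-0.01,0.01,0],[-0.025,0.02,0],[-0.05,0.04,0.01],[-0.075,0.06,0.03],[-0.1,0.0785,0.05],[-0.102,0.0785,0.062],[-0.102,0.0785,0.0637]],"twist":[[-1,-3,-7],[-2.5,-7,-13],[-4,-11,-19],[-5,-15,-25],[-6,-19,-31],[-7,-21.6,-34.4],[-7,-21.6,-34.4],[-7,-21.6,-34.4]],"claw":[0.04,0.04,0.04,0.04,0.04,0.04,0.04,0.04]}'
python3 -c "
from h import *
p0,_,s=cur();print(todeck(p0))
go((deck(.064,.077,.010),180,22))"
```

```text
clock: 30.7
tcp_pos: [0.6251, 0.0872, 0.1539]
eef_rot: [180.0, 21.7, 180.0]
force: [0.6, -0.6, -1.2]
grip_width: 0.0457
[0.06532674 0.07679265 0.05866269]
t 30.7 tcp [0.6251 0.0872 0.1539] rpy [180.   21.7 180. ] w 0.0457 F [ 0.6 -0.6 -1.2]
(array([0.6421, 0.0874, 0.1082]), 180, 22) slide [0.0011 0.0002 0.0487] twist [-0.  -0.3 -0. ]
```

```bash
python3 -m handwheel '{"slide":[[0.001,0,0.02],[0.001,0,0.038],[0.001,0,0.046],[0.001,0,0.048],[0.003,0,0.049],[0.005,0,0.05],[0.007,0,0.05],[0.008,0,0.05]],"twist":[[0,-0.3,0],[0,-0.3,0],[0,-0.3,0],[0,-0.3,0],[0,-0.3,0],[0,-0.3,0],[0,-0.3,0],[0,-0.3,0]],"claw":[0.04,0.04,0.04,0.04,0.04,0.04,0.04,0.04]}'
python3 -c "
from h import *
p0,r,s=cur();print(todeck(p0),'tool F',r.inv().apply(s['force']))
p,d=cams.snapshot('wrist');cv2.imwrite('pics/w21.png',cv2.resize(p[80:240,20:420],None,fx=2,fy=2))"
```

```text
clock: 31.5
tcp_pos: [0.6372, 0.0872, 0.1057]
eef_rot: [180.0, 22.2, 179.9]
force: [1.2, 0.6, 0.1]
grip_width: 0.0458
[0.05851342 0.07678232 0.00945486] tool F [-1.09654719  0.59206556  0.38938229]
```

View pics/w21.png

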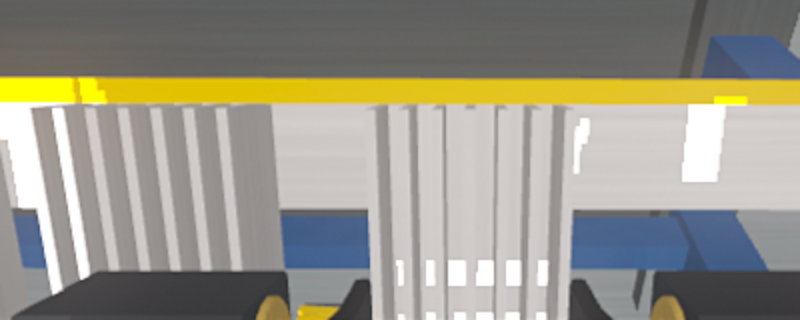

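```bash
python3 -m handwheel '{"slide":[[0.0015,0,0],[0.0025,0,0],[0.0025,0,0.001],[0.0025,0,0.002],[0.0025,0,0.004],[0.0025,0,0.006],[0.0025,0,0.006]],"twist":[[0,0,0],[0,0,0],[0,0,0],[0,0,0],[0,0,0],[0,0,0],[0,0,0]],"claw":[0.04,0.04,0.04,0.04,0.04,0.04,0.04]}'
python3 -c "
from h import *
p0,r,s=cur();print(todeck(p0),'tool F',r.inv().apply(s['force']))"
```

```text
clock: 32.25
tcp_pos: [0.6388, 0.087, 0.102]
eef_rot: [-180.0, 22.5, 179.9]
force: [-1.2, -0.4, 16.1]
grip_width: 0.0456
[0.05856049 0.07660074 0.00542724] tool F [ -5.08164815  -0.4310946  -15.31361144]
```

```bash
python3 -m handwheel '{"slide":[[0.001,0,-0.001],[0.001,0,-0.001],[0.001,0,-0.001],[0,0,-0.02],[0,0,-0.06],[0,0,-0.1],[0.03,0.03,-0.13],[0.05,0.06,-0.15]],"twist":[[0,0,0],[0,0,0],[0,0,0],[0,0,0],[0,0,0],[0,0,0],[0,8,0],[0,16,0]],"claw":[0.058,0.058,0.058,0.058,0.058,0.058,0.07,0.07]}'
python3 -c "
from h import *
go(([.57,.34,.24],83.5))"
```

```text
clock: 33.05
tcp_pos: [0.5315, 0.1467, 0.2223]
eef_rot: [-179.9, 6.0, 179.8]
force: [0.7, 0.2, 0.2]
grip_width: 0.0664
t 33.05 tcp [0.5315 0.1467 0.2223] rpy [-179.9    6.   179.8] w 0.0664 F [0.7 0.2 0.2]
([0.57, 0.34, 0.24], 83.5) slide [-0.0396  0.1934 -0.0139] twist [ 5.   4.6 96.2]
```

```bash
python3 -m handwheel '{"slide":[[-0.004,0.02,-0.014],[-0.008,0.04,-0.014],[-0.012,0.06,-0.014],[-0.016,0.08,-0.014],[-0.02,0.1,-0.014],[-0.025,0.12,-0.014],[-0.03,0.14,-0.014],[-0.035,0.16,-0.014]],"twist":[[0.4,0.4,8],[0.8,0.8,16],[1.3,1.2,24],[1.7,1.5,32],[2.1,1.9,40],[2.5,2.3,48],[3,2.7,56],[3.4,3.1,64]],"claw":[0.07,0.07,0.07,0.07,0.07,0.07,0.07,0.07]}'
python3 -c "
from h import *
go(([.57,.34,.24],83.5))"
```

```text
clock: 33.85
tcp_pos: [0.5641, 0.3071, 0.238]
eef_rot: [179.2, 1.9, 115.4]
force: [0.1, -0.3, 0.5]
grip_width: 0.0702
t 33.85 tcp [0.5641 0.3071 0.238 ] rpy [179.2   1.9 115.4] w 0.0702 F [ 0.1 -0.3  0.5]
([0.57, 0.34, 0.24], 83.5) slide [ 0.0271  0.0195 -0.0026] twist [ 1.3  1.6 31.9]
```

```bash
python3 -m handwheel '{"slide":[[0.01,0.007,0],[0.02,0.014,0],[0.027,0.0195,0],[0.027,0.0195,0],[0.027,0.0195,-0.002],[0.027,0.0195,-0.002]],"twist":[[0.4,0.4,8],[0.8,0.8,16],[1.2,1.2,24],[1.3,1.6,31.9],[1.3,1.6,31.9],[1.3,1.6,31.9]],"claw":[0.07,0.07,0.07,0.07,0.07,0.07]}'
python3 -c "
from h import *
wsink((.575,.395))
p,d=cams.snapshot('wrist');cv2.imwrite('pics/w22.png',p)
go(([.5765,.391,.006],83.5))"
```

```text
clock: 34.45
tcp_pos: [0.5694, 0.3396, 0.2385]
eef_rot: [-179.9, 0.1, 83.7]
force: [-0.1, 0.3, 0.7]
grip_width: 0.0696
wsink px 238 277 79 178 c [0.5797 0.3886] [114.7  46.3] ang 83.4
t 34.55 tcp [0.5696 0.3396 0.2389] rpy [-1.80e+02  1.00e-01  8.36e+01] w 0.0701 F [ 1.1 -0.4  0. ]
([0.5765, 0.391, 0.006], 83.5) slide [0.0521 0.0013 0.2329] twist [-0.   0.1  0.1]
```

View pics/w22.png

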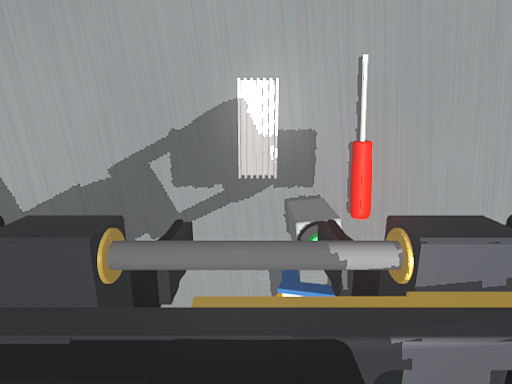

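```bash
python3 -m handwheel '{"slide":[[0.03,0.001,0.02],[0.05,0.0027,0.06],[0.051,0.0027,0.11],[0.051,0.0027,0.16],[0.051,0.0027,0.2],[0.051,0.0027,0.225],[0.051,0.0027,0.232],[0.051,0.0027,0.232]],"twist":[[0,0,0],[0,0,0],[0,0,0],[0,0,0],[0,0,0],[0,0,0],[0,0,0],[0,0,0]],"claw":[0.07,0.07,0.07,0.07,0.07,0.07,0.07,0.07]}'
python3 -m handwheel '{"slide":[[0,0,0],[0,0,0],[0,0,0],[0,0,0],[0,0,-0.03],[0,0,-0.08],[0,0,-0.13],[0,0,-0.18]],"twist":[[0,0,0],[0,0,0],[0,0,0],[0,0,0],[0,0,0],[0,0,0],[0,0,0],[0,0,0]],"claw":[0.04,0.04,0.04,0.04,0.04,0.04,0.04,0.04]}' 40
python3 -c "
from h import *
go(([.52,.2,.26],180,0))"
```

```text
clock: 35.35
tcp_pos: [0.5772, 0.3894, 0.0058]
eef_rot: [-179.8, 0.1, 83.6]
force: [0.6, 0.2, -0.4]
grip_width: 0.0697
clock: 36.15
tcp_pos: [0.5771, 0.3894, 0.1874]
eef_rot: [-179.8, 0.2, 83.7]
force: [0.7, 0.4, -1.7]
grip_width: 0.0457
t 36.15 tcp [0.5771 0.3894 0.1874] rpy [-179.8    0.2   83.7] w 0.0457 F [ 0.7  0.4 -1.7]
([0.52, 0.2, 0.26], 180, 0) slide [-0.1948 -0.0361 -0.072 ] twist [ -0.3  -0.1 -96.4]
```

```bash
python3 -m handwheel '{"slide":[[0,0,-0.04],[-0.02,-0.005,-0.072],[-0.05,-0.01,-0.072],[-0.08,-0.015,-0.072],[-0.11,-0.02,-0.072],[-0.14,-0.026,-0.072],[-0.17,-0.03,-0.072],[-0.195,-0.036,-0.072]],"twist":[[0,0,-8],[0,0,-16],[0,0,-24],[0,0,-32],[0,0,-40],[0,0,-48],[0,0,-56],[0,0,-64]],"claw":[0.04,0.04,0.04,0.04,0.04,0.04,0.04,0.04]}'
python3 -c "
from h import *
go((deck(.068,.154,.1),180,0),(deck(.068,.154,.06),180,22))"
```

```text
clock: 36.95
tcp_pos: [0.5192, 0.1982, 0.2601]
eef_rot: [-179.7, -0.1, 148.0]
force: [0.2, 0.0, -1.3]
grip_width: 0.0456
t 36.95 tcp [0.5192 0.1982 0.2601] rpy [-1.797e+02 -1.000e-01  1.480e+02] w 0.0456 F [ 0.2  0.  -1.3]
(array([0.6121, 0.1644, 0.1932]), 180, 0) slide [-0.0968  0.0209  0.0666] twist [ -0.2  -0.2 -32. ]
(array([0.6271, 0.1644, 0.1561]), 180, 22) slide [-0.1096  0.0291  0.1037] twist [ -6.4 -21.6 -31.6]
```

```bash
python3 -m handwheel '{"slide":[[0,0,0],[-0.015,0.004,0],[-0.04,0.01,0],[-0.07,0.018,0.01],[-0.09,0.024,0.03],[-0.105,0.029,0.065],[-0.1096,0.029,0.095],[-0.1096,0.0291,0.1037]],"twist":[[-1,-3,-7],[-2.5,-7,-13],[-4,-11,-19],[-5,-15,-25],[-6,-19,-30],[-6.4,-21.6,-31.6],[-6.4,-21.6,-31.6],[-6.4,-21.6,-31.6]],"claw":[0.04,0.04,0.04,0.04,0.04,0.04,0.04,0.04]}'
python3 -c "
from h import *
p0,_,s=cur();print(todeck(p0))
go((deck(.064,.154,.0115),180,22))
p,d=cams.snapshot('scene');show(p,'s23.png',(150,150,400,270),3)"
```

```text
clock: 37.75
tcp_pos: [0.6242, 0.1636, 0.1521]
eef_rot: [-180.0, 21.5, 180.0]
force: [-1.0, -0.7, -2.6]
grip_width: 0.0456
[0.06388646 0.15317366 0.05738379]
t 37.75 tcp [0.6242 0.1636 0.1521] rpy [-180.    21.5  180. ] w 0.0456 F [-1.  -0.7 -2.6]
(array([0.6415, 0.1644, 0.1096]), 180, 22) slide [-0.0004  0.0009  0.0459] twist [-0.  -0.5 -0. ]
```

View pics/s23.png

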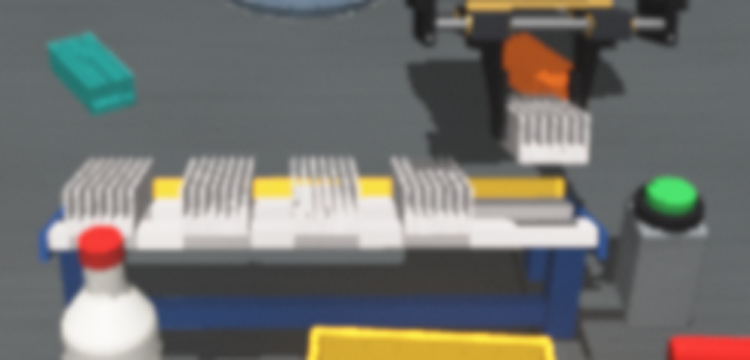

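Four sinks are seated in a row, at s23 columns 110–430. The fifth hovers at (550,130). Lowering it.

```bash
python3 -m handwheel '{"slide":[[0,0.001,0.02],[0,0.001,0.036],[0,0.001,0.044],[0,0.001,0.046],[0.002,0.001,0.047],[0.004,0.001,0.048],[0.006,0.001,0.048],[0.007,0.001,0.048]],"twist":[[0,-0.5,0],[0,-0.5,0],[0,-0.5,0],[0,-0.5,0],[0,-0.5,0],[0,-0.5,0],[0,-0.5,0],[0,-0.5,0]],"claw":[0.04,0.04,0.04,0.04,0.04,0.04,0.04,0.04]}'
python3 -c "
from h import *
p0,r,s=cur();print(todeck(p0),'tool F',r.inv().apply(s['force']))
p,d=cams.snapshot('wrist');cv2.imwrite('pics/w24.png',cv2.resize(p[80:240,20:420],None,fx=2,fy=2))"
```

```text
clock: 38.6
tcp_pos: [0.6365, 0.165, 0.1062]
eef_rot: [180.0, 22.2, 180.0]
force: [2.6, -0.4, -0.5]
grip_width: 0.0451
[0.05805594 0.15455924 0.01020433] tool F [-2.272565   -0.4184987   1.41826049]
```

View pics/w24.png

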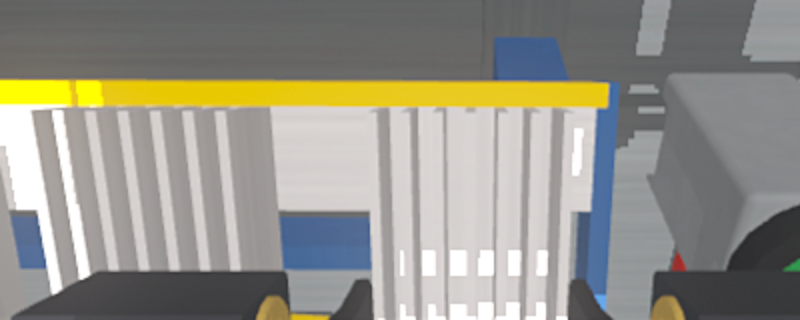

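```bash
python3 -m handwheel '{"slide":[[0.0015,0,0],[0.002,0,0.001],[0.002,0,0.002],[0.002,0,0.0035],[0.002,0,0.005],[0.002,0,0.0055],[0.002,0,0.0055]],"twist":[[0,0,0],[0,0,0],[0,0,0],[0,0,0],[0,0,0],[0,0,0],[0,0,0]],"claw":[0.04,0.04,0.04,0.04,0.04,0.04,0.04]}'
python3 -c "
from h import *
p0,r,s=cur();print(todeck(p0),'tool F',r.inv().apply(s['force']))"
```

```text
clock: 39.35
tcp_pos: [0.6379, 0.1652, 0.1032]
eef_rot: [180.0, 22.5, 180.0]
force: [-2.3, -0.3, 15.7]
grip_width: 0.0459
[0.0581952  0.15476934 0.00688627] tool F [ -3.81718861  -0.26136326 -15.36884644]
```

```bash
python3 -m handwheel '{"slide":[[0.001,0,-0.001],[0.001,0,-0.001],[0.001,0,-0.001],[0,0,-0.02],[0,0,-0.06],[0,0,-0.1],[0.03,0.03,-0.14],[0.06,0.06,-0.17]],"twist":[[0,0,0],[0,0,0],[0,0,0],[0,0,0],[0,0,0],[0,0,0],[0,8,0],[0,16,0]],"claw":[0.058,0.058,0.058,0.058,0.058,0.058,0.058,0.058]}'
python3 -m handwheel '{"slide":[[0.02,0.04,0],[0.04,0.08,0],[0.06,0.12,0],[0.08,0.16,0],[0.09,0.18,0]],"twist":[[0,6,0],[0,6,0],[0,6,0],[0,6,0],[0,6,0]],"claw":[0.03,0,0,0,0]}'
python3 -c "
from h import *
go(([.63,.267,.25],160))
p,d=cams.snapshot('top');cv2.imwrite('pics/t25.png',p);show(p,'t25r.png',(165,110,345,190),4.4);show(p,'t25b.png',(340,110,470,250),4.2)
p,d=cams.snapshot('scene');show(p,'s25.png',(150,150,400,270),3)"
```

```text
clock: 40.15
tcp_pos: [0.5281, 0.2153, 0.2326]
eef_rot: [180.0, 6.6, 179.9]
force: [0.7, 0.7, -0.8]
grip_width: 0.0579
clock: 40.65
tcp_pos: [0.4362, 0.3979, 0.2209]
eef_rot: [-180.0, 0.5, -180.0]
force: [0.2, 0.5, -0.3]
grip_width: 0.0258
t 40.65 tcp [0.4362 0.3979 0.2209] rpy [-180.     0.5 -180. ] w 0.0258 F [ 0.2  0.5 -0.3]
([0.63, 0.267, 0.25], 160) slide [-0.1939 -0.1311 -0.0275] twist [ 0.1  0.5 20. ]
```

View pics/t25r.png

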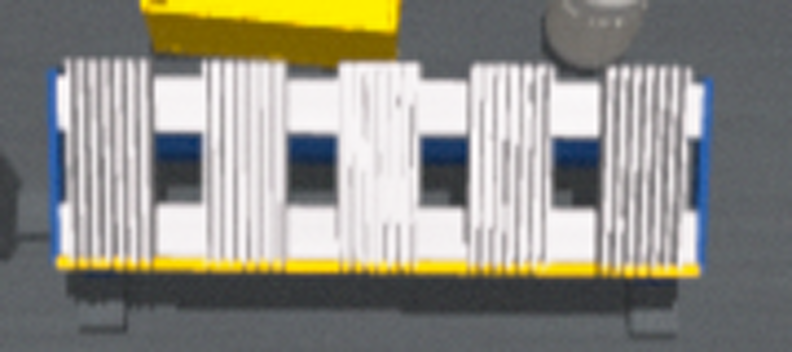

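View pics/t25b.png

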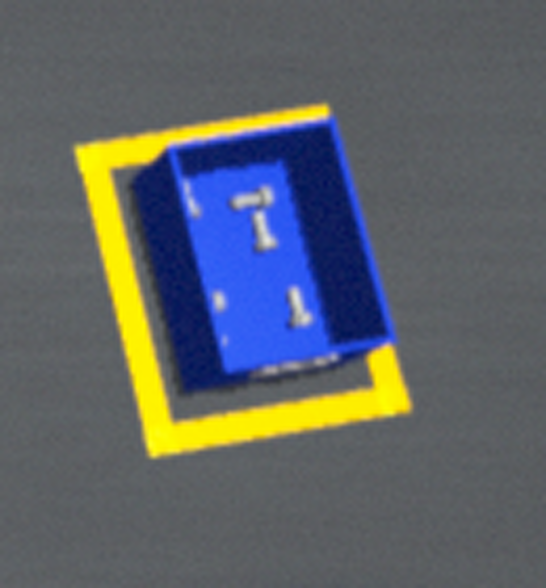

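View pics/s25.png

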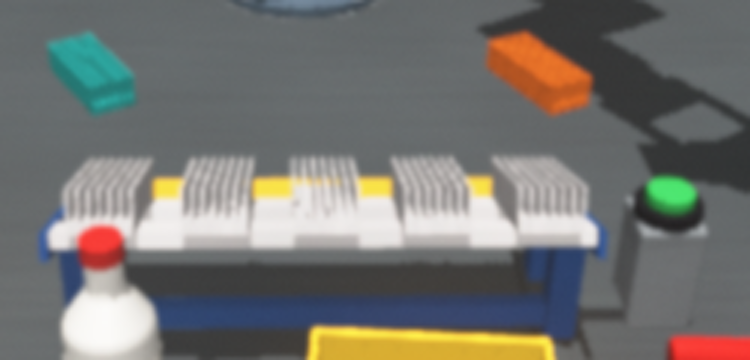

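View pics/t25.png

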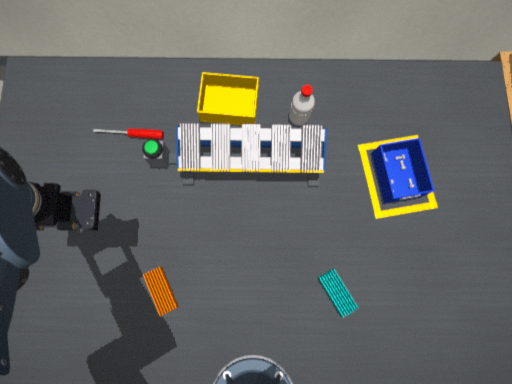

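All five sinks are on the rack (columns 110, 245, 378, 510 and 647 of the t25r crop), and the bin is still in the bay. I'll check the lip seating numerically.

Run:
```python
from h import *
p,d=cams.snapshot("top"); g=cv2.cvtColor(p,cv2.COLOR_BGR2GRAY).astype(float)
m=cams.camera_model("top");E=m["extrinsics"];c=-E[:3,:3].T@E[:3,3]
def toplane(u,v,z):
    dr=E[:3,:3].T@np.array([(u-m["cx"])/m["fx"],(v-m["cy"])/m["fy"],1]); nn=np.array([-sn,0,cs]); P0=D0+nn*z
    return todeck(c+dr*(nn@(P0-c))/(nn@dr))
for cx in (110,245,378,510,647):
    u0=cx/4.4+165; col=g[112:140,int(u0)-6:int(u0)+7].mean(1); k=np.argmax(np.diff(col)); 
    a,b=col[max(k-2,0)],col[k+3]; th=(a+b)/2; i=np.where(col[k-2:k+4]>th)[0][0]+k-2; r=112+i-1+(th-col[i-1])/(col[i]-col[i-1])
    print(round(u0,1),r.round(2),"upper end deck x,y",toplane(u0,r,.032)[:2].round(4))
# lateral edges tilt, at upper and lower part
P=cloud("top",d); Q=todeck(P); k=(abs(Q[...,1])<.19)&(Q[...,0]>.0)&(Q[...,0]<.12)&(Q[...,2]>.020)&(Q[...,2]<.05)
n,l,st,_=cv2.connectedComponentsWithStats(k.astype(np.uint8))
for i in range(1,n):
    if st[i,4]<150: continue
    q=Q[l==i]; cc,s,a=rect(q[:,:2]); print("sink",cc.round(4),np.round(s),round(a,1),"z90 low/high",np.percentile(q[q[:,0]<.03,2],80).round(4),np.percentile(q[q[:,0]>.08,2],80).round(4),"xmin",np.percentile(q[:,0],1).round(4),"xmax",np.percentile(q[:,0],99).round(4))
```

```text
190.0 123.04 upper end deck x,y [0.1155 0.1528]
220.7 123.47 upper end deck x,y [0.1153 0.0761]
250.9 123.62 upper end deck x,y [0.1158 0.0006]
280.9 124.22 upper end deck x,y [ 0.1151 -0.0744]
312.0 124.59 upper end deck x,y [ 0.115  -0.1523]
sink [0.057  0.1746] [112.  10.] 0.0 z90 low/high 0.0329 0.0312 xmin 0.0023 xmax 0.1129
```

Every upper end reads deck x = 0.115–0.116, so all five are seated against the lip. Next I'll look at the button from the wrist.

```bash
python3 -c "
from h import *
go(([.628,.215,.28],90))"
```

```text
t 40.8 tcp [0.4375 0.3961 0.2211] rpy [-179.9    0.5 -179.9] w 0.0145 F [ 0.1 -0.7 -0.5]
([0.628, 0.215, 0.28], 90) slide [-0.1908 -0.1815 -0.0569] twist [ 0.3  0.5 90.1]
```

```bash
python3 -m handwheel '{"slide":[[-0.01,-0.01,-0.04],[-0.03,-0.03,-0.057],[-0.055,-0.055,-0.057],[-0.08,-0.08,-0.057],[-0.11,-0.11,-0.057],[-0.14,-0.135,-0.057],[-0.17,-0.16,-0.057],[-0.19,-0.18,-0.057]],"twist":[[0,0,8],[0,0,16],[0,0,24],[0,0,32],[0,0,40],[0,0,48],[0,0,56],[0,0,64]],"claw":[0,0,0,0,0,0,0,0]}'
python3 -m handwheel '{"slide":[[0,0,0],[0,0,0],[0,0,0],[0,0,0],[0,0,0]],"twist":[[0,0,8],[0,0,16],[0,0,25],[0,0,25],[0,0,25]],"claw":[0,0,0,0,0]}'
python3 -c "
from h import *
p,d=cams.snapshot('wrist');cv2.imwrite('pics/w26.png',p)
hsv=cv2.cvtColor(p,cv2.COLOR_BGR2HSV);g=((hsv[...,0]>45)&(hsv[...,0]<75)&(hsv[...,1]>150));v,u=np.where(g);P=cloud('wrist',d)[g];print(u.min(),u.max(),v.min(),v.max(),np.nanmedian(P,0),np.nanpercentile(P[:,2],[10,90]))
z=np.nanpercentile(P[:,2],75);k=P[:,2]>z-.004
c,s,a=rect(ray('wrist',np.c_[u,v][k],z)[:,:2]);print(z,c,s)
go(([.628,.265,.16],90))"
```

```text
clock: 41.6
tcp_pos: [0.6293, 0.2125, 0.2794]
eef_rot: [179.6, 0.4, 115.5]
force: [-0.8, -0.5, 1.2]
grip_width: 0.0006
clock: 42.1
tcp_pos: [0.6293, 0.2111, 0.2789]
eef_rot: [179.6, 0.2, 90.6]
force: [0.5, -0.7, 0.6]
grip_width: 0.0005
240 273 110 143 [0.63099088 0.26394229 0.11446506] [0.11332103 0.11546242]
0.11499002157373904 [0.63360254 0.26642551] (33.632354736328125, 33.543434143066406)
t 42.15 tcp [0.6293 0.2115 0.279 ] rpy [179.6   0.2  90.6] w 0.0 F [-0.5  0.4 -0.2]
([0.628, 0.265, 0.16], 90) slide [ 0.0539 -0.0016  0.1189] twist [0.4 0.2 0.6]
```

View pics/w26.png

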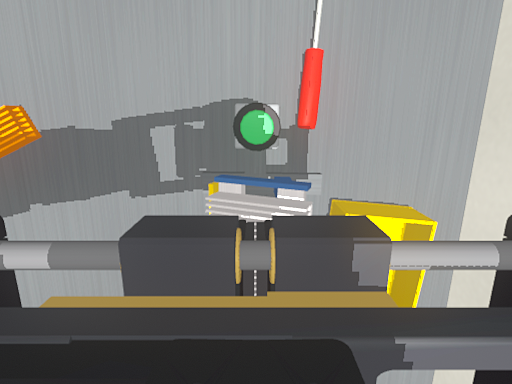

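The green button is at (257,127) in the wrist view, at about (0.631, 0.2655) with its top near 0.115. I'll go above it and then press slowly.

```bash
python3 -m handwheel '{"slide":[[0.03,0.001,0],[0.0545,0.0015,0.03],[0.0545,0.0015,0.075],[0.0545,0.0015,0.12],[0.0545,0.0015,0.145],[0.0545,0.0015,0.15],[0.0545,0.0015,0.15]],"twist":[[0.4,0.2,0.6],[0.4,0.2,0.6],[0.4,0.2,0.6],[0.4,0.2,0.6],[0.4,0.2,0.6],[0.4,0.2,0.6],[0.4,0.2,0.6]],"claw":[0,0,0,0,0,0,0]}'
python3 -m handwheel '{"slide":[[0,0,0.003],[0,0,0.006],[0,0,0.008],[0,0,0.01],[0,0,0.01]],"twist":[[0,0,0],[0,0,0],[0,0,0],[0,0,0],[0,0,0]],"claw":[0,0,0,0,0]}'
python3 -c "
from h import *
go(([.631,.2655,.11],90))"
```

```text
clock: 42.85
tcp_pos: [0.6312, 0.2653, 0.1283]
eef_rot: [-180.0, 0.0, 90.1]
force: [0.3, 0.9, -0.1]
grip_width: 0.0004
clock: 43.35
tcp_pos: [0.6311, 0.2653, 0.1184]
eef_rot: [-180.0, 0.0, 90.1]
force: [-0.1, -0.3, 0.4]
grip_width: 0.0005
t 43.35 tcp [0.6311 0.2653 0.1184] rpy [-180.     0.    90.1] w 0.0005 F [-0.1 -0.3  0.4]
([0.631, 0.2655, 0.11], 90) slide [ 0.0002 -0.0001  0.0084] twist [-0.   0.   0.1]
```

```bash
python3 -m handwheel '{"slide":[[0,0,0.002],[0,0,0.004],[0,0,0.006],[0,0,0.008],[0,0,0.008]],"twist":[[0,0,0],[0,0,0],[0,0,0],[0,0,0],[0,0,0]],"claw":[0,0,0,0,0]}'
```

```text
clock: 43.85
tcp_pos: [0.6311, 0.2653, 0.1104]
eef_rot: [-180.0, 0.0, 90.1]
force: [-0.3, 0.7, 2.8]
grip_width: 0.0004
```

```bash
python3 -m handwheel '{"slide":[[0,0,0.001],[0,0,0.002],[0,0,0.003],[0,0,0.003]],"twist":[[0,0,0],[0,0,0],[0,0,0],[0,0,0]],"claw":[0,0,0,0]}'
python3 -m handwheel '{"slide":[[0,0,0.001],[0,0,0.002],[0,0,0.003],[0,0,0.003]],"twist":[[0,0,0],[0,0,0],[0,0,0],[0,0,0]],"claw":[0,0,0,0]}'
```

```text
clock: 44.25
tcp_pos: [0.6311, 0.2653, 0.1076]
eef_rot: [-180.0, 0.0, 90.1]
force: [-2.3, -0.3, 5.1]
grip_width: 0.0002
clock: 44.65
tcp_pos: [0.6312, 0.2653, 0.1064]
eef_rot: [180.0, 0.0, 90.1]
force: [-3.5, -1.8, 11.3]
grip_width: 0.0003
```

The button has bottomed out: 11 N, and movement has stopped. A brief extra press, then release and retreat.

```bash
python3 -m handwheel '{"slide":[[0,0,0.002],[0,0,0.003],[0,0,0.003]],"twist":[[0,0,0],[0,0,0],[0,0,0]],"claw":[0,0,0]}'
python3 -m handwheel '{"slide":[[0,0,-0.01],[0,0,-0.03],[0,0,-0.07],[0,0,-0.11],[0,0,-0.15],[0.03,-0.03,-0.15],[0.06,-0.07,-0.15],[0.08,-0.11,-0.15]],"twist":[[0,0,0],[0,0,0],[0,0,0],[0,0,0],[0,0,0],[0,0,0],[0,0,0],[0,0,0]],"claw":[0,0,0,0,0,0,0,0]}'
python3 -m handwheel '{"slide":[[0.02,-0.04,0],[0.03,-0.08,0],[0.04,-0.12,0],[0.05,-0.16,0],[0.05,-0.16,0]],"twist":[[0,0,0],[0,0,0],[0,0,0],[0,0,0],[0,0,0]],"claw":[0,0,0,0,0]}'
python3 - <<'E'
from h import *
p,d=cams.snapshot('top');cv2.imwrite('pics/t27.png',p);show(p,'t27b.png',(340,110,470,250),4.2)
s,_=cams.snapshot('scene');show(s,'s27.png',(20,150,480,350),1.7)
u=crop2([(172,149),(335,119),(394,342),(227,373)],(340,110),4.2)
print(np.abs(cv2.imread('pics/t25b.png').astype(int)-cv2.imread('pics/t27b.png')).mean())
hsv=cv2.cvtColor(p,cv2.COLOR_BGR2HSV);g=((hsv[...,0]>45)&(hsv[...,0]<75)&(hsv[...,1]>150));g[:,:120]=0
P=cloud('top',d)[g];print('button',np.nanmedian(P,0),'earlier .630 .267 .1104')
E
```

```text
clock: 44.95
tcp_pos: [0.6312, 0.2654, 0.1062]
eef_rot: [180.0, 0.0, 90.1]
force: [-5.9, -1.6, 15.7]
grip_width: 0.0004
clock: 45.75
tcp_pos: [0.5201, 0.3465, 0.2558]
eef_rot: [179.9, -0.1, 90.1]
force: [0.3, 0.7, -0.7]
grip_width: 0.0001
clock: 46.25
tcp_pos: [0.3543, 0.3964, 0.255]
eef_rot: [-179.8, 0.0, 90.4]
force: [-0.3, 0.1, 0.9]
grip_width: 0.0004
1.9127773209405863
button [0.63076315 0.26745827 0.11015025] earlier .630 .267 .1104
```

View pics/t27.png

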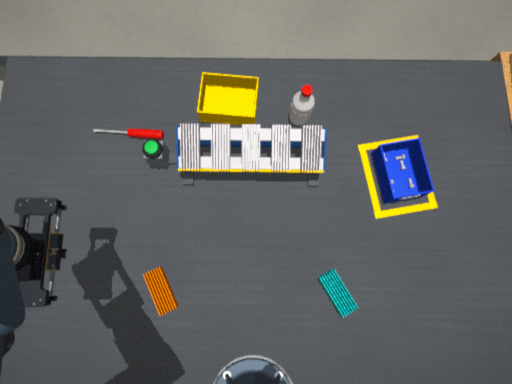

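View pics/s27.png

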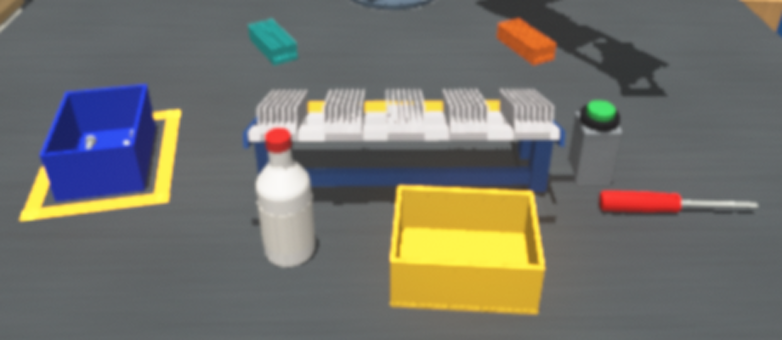

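Everything looks in place. One last check of the bin's foot corners in the scene view before I hand in.

Run:
```python
from h import *
s,_=cams.snapshot('scene');show(s,'s28.png',(25,190,135,290),6)
m=cams.camera_model("scene");E=m["extrinsics"]
def pr(x,y,z): b=bay(x,y); q=E[:3,:3]@np.r_[b,z]+E[:3,3]; return np.round((np.array([m["fx"]*q[0]/q[2]+m["cx"],m["fy"]*q[1]/q[2]+m["cy"]])-[25,190])*6)
for n,x,y,z in(("tape outer",.108,-.088,0),("tape outer",.108,.088,0),("inner",.09,-.07,0),("inner",.09,.07,0),("foot",.075,-.055,0),("foot",.075,.055,0),("rim",.075,-.055,.075),("rim",.075,.055,.075)): print(n,pr(x,y,z))
```

```text
tape outer [ 45. 541.]
tape outer [563. 474.]
inner [112. 500.]
inner [517. 448.]
foot [166. 467.]
foot [480. 428.]
rim [111. 305.]
rim [440. 268.]
```

View pics/s28.png

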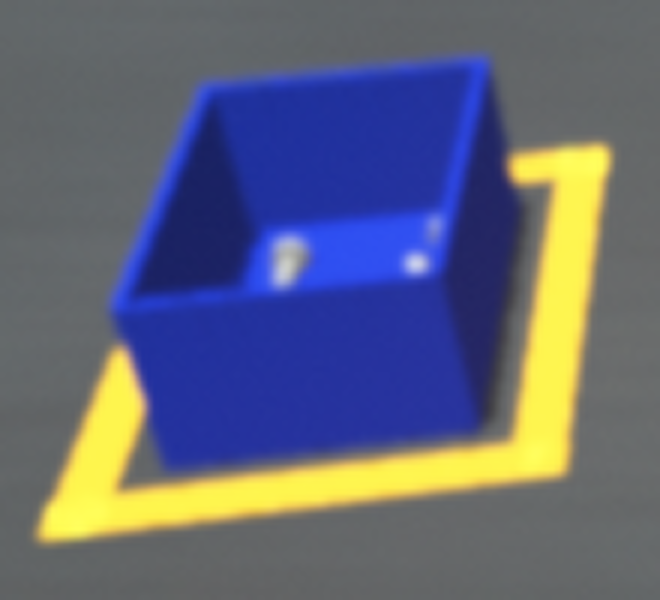

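The crop shows the bin's foot corners at (165,470) and (480,432), against (166,467) and (480,428) predicted for a perfectly centred bin. It's clear of the tape by about 14 mm. Handing in.

```bash
python3 -c "
from plant import ctrl,get_state
print(ctrl.job_done(), get_state()['clock'])"
```

```text
the job is handed in; nothing more can be done
the job is handed in; nothing more can be done
```

I set up the assembly station as asked and handed the job in at about 46 s on the robot's clock.

- **Bin:** I pushed it into the bay with the fingers, once along and once sideways, without lifting it. The last measurement put it within 2 mm of centre and 0.5° of square, and the scene view shows it clear of the tape all round.
- **Heat sinks:** All five were there, and all are on the rack, fins up and about 77 mm apart. One was knocked about 5 cm before I picked it up, so I found it again and grasped it there. The upper ends read 115–116 mm up the slope, so each sits against the lip within about 1 mm.
- **Button:** I pressed it last, until it stopped at 11–16 N, well above its 5 N. It sprang back to its original height.
- **Left alone:** The bottle, tote, screwdriver and the two coloured lookalikes look unmoved in the last pictures.

**Checks that disagreed or failed:**
- The wrist and top cameras differed by 3–5 mm on positions. I mostly aimed between the two and felt for the lip by contact.
- A depth-based check of how flat the sinks lie isolated only part of one sink. That they lie flat rests on the pictures and on each being pressed down to a firm stop.

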